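# Sort the stripped suitcase fittings into the parts trays

## Task

The fittings taken off the suitcase lie mixed on the desk: two castors, two wooden cleats and a carry handle. Put each into the parts tray that already holds one of its kind, the same way up as it stands now, resting flat on the tray's floor beside the others and not on top of them. Leave the padlock and the folding knife where they lie.

Things in the scene. Friction and masses are not known exactly. Their poses are not given: they have to be found in the camera images.
- castor_a: black plastic swivel castor with dark grey wheel, standing on its plate, wheel up, 63 mm high, about 85 g; one of two alike. Origin: centre of the plate's underside, z up. Plate 60 (x) by 46 (y) by 6 mm. Fork off-centre at x = +10 mm: two flat cheeks, 30 mm long in x, 30 mm over their outer faces in y, z 14 to 48 mm: grip across these (along y). Wheel axle along y at z = 42 mm
- castor_b: black plastic swivel castor with dark grey wheel, standing on its plate, wheel up, 63 mm high, about 85 g; one of two alike. Origin: centre of the plate's underside, z up. Plate 60 (x) by 46 (y) by 6 mm. Fork off-centre at x = +10 mm: two flat cheeks, 30 mm long in x, 30 mm over their outer faces in y, z 14 to 48 mm: grip across these (along y). Wheel axle along y at z = 42 mm
- cleat_a: pale pine cleat, a bar 80 (x) by 28 (y) by 26 mm high with two screw holes in its upper face, lying flat, about 35 g; one of two alike. Origin: centre of the underside, z up. Grip it across its 28 mm width (along y)
- cleat_b: pale pine cleat, a bar 80 (x) by 28 (y) by 26 mm high with two screw holes in its upper face, lying flat, about 35 g; one of two alike. Origin: centre of the underside, z up. Grip it across its 28 mm width (along y)
- handle: black moulded suitcase carry handle, a bow 120 mm long (y), 24 mm wide and 40 mm high, standing on its two feet. Origin: under its middle, at the level of the feet's undersides; z up. The straight grip bar is 20 mm wide (x), 86 mm long (y), z = 26 to 40 mm, open underneath. Grip its middle, across the bar (along x). About 55 g
- tray_castors: light grey open parts tray, fixed; outside 130 (x) by 200 (y) by 38 mm high, walls and floor 4 mm. Origin: centre of its underside, x and y along its sides, z up. Differs from the other trays only by holding one castor, immovable, its plate's centre at x = -2, y = -68 mm (plate up to y = -45, cheeks to y = -53). The rest is empty. Place and yaw (up to 0.2 rad) vary
- tray_cleats: light grey open parts tray, fixed; outside 130 (x) by 200 (y) by 38 mm high, walls and floor 4 mm. Origin: centre of its underside, x and y along its sides, z up. Differs from the other trays only by holding one pine cleat, immovable, lying along x, centred at x = 0, y = -70 mm (up to y = -56). The rest is empty. Place and yaw (up to 0.2 rad) vary
- tray_handles: light grey open parts tray, fixed; outside 130 (x) by 200 (y) by 38 mm high, walls and floor 4 mm. Origin: centre of its underside, x and y along its sides, z up. Differs from the other trays only by holding one carry handle, immovable, along y, centred at x = -38 mm, y = 0 (up to x = -26). The rest is empty. Place and yaw (up to 0.2 rad) vary
- padlock: small brass padlock lying flat, body 32 by 36 by 16 mm, steel shackle reaching 43 mm along +x. Origin: under the body's centre. Not to be moved
- knife: closed folding knife with dark wooden scales, 95 (x) by 22 by 14 mm, lying flat. Origin: under its centre. Not to be moved
Things that resemble listed ones, but are neither listed nor needed, are in the scene too. Leave any blue or purple look-alike of the castor_a alone. Leave any green or turquoise look-alike of the cleat_b alone.

How it is judged:
By the outcome, as a careful person would: the job done as asked, in the order asked, and still so for the second after the job is handed in, with the robot touching nothing.
It also fails if it takes over 128 s, if anything falls off the work surface, if the arm or the gripper's body presses on something with over 40 N, if the wrist force passes 120 N, or if a joint passes its speed limit or range.

## Robot

A 6-joint arm with a two-finger parallel gripper is mounted at the origin on the work surface. World frame = base frame: x ahead of the robot, y to its left, z up, the work surface at z = 0. Lengths are in m, angles in rad, forces in N, time in s.
With the tool pointing down it reaches from about 0.35 to 0.85 m from the base axis. Payload 8.1 kg.
Tool frame: the origin (TCP) lies midway between the tips of the shut fingers; the grasp point (between the pads) lies 19 mm behind it; z points along the fingers, y is the line along which they close (so a half turn about z gives the same grasp; the last joint's range is limited). The gripper opens to 85 mm and grips with 20 to 120 N. Pads are 22 mm wide; open, the fingers measure 114 mm over their backs; the gripper's body (76 mm by 85 mm) begins 54 mm behind the grasp point. The pads swing forward as they close: fully open they stand 13 mm farther back than shut.
Start: joints at [-1.207, 0.13, 1.488, -0, 1.523, -0.085], TCP at [0.26, -0.541, 0.231] pointing down, gripper open.
Joint ranges: [-2.96, 2.96], [-0.89, 2.26], [0.02, 2.5], [-1.34, 4.48], [0, 2.73], [-2.66, 2.66]. Speed limits (rad/s): [2.39, 2.39, 2.79, 3.14, 3.14, 3.14].

## Interface

Orientations are given as a unit quaternion [w, x, y, z].
In Python, from rig import status, viewer, robot gives the robot as it stands. The module is installed in compiled form; this text tells all that it offers.
- The arm moves only by the tool carry_out, never from a script. Its argument "series" is a list of rows, each an object with "xyz": the shift along the tool's x, y, z in normalised numbers (1 is 600 mm), a list of three; "rot": the turn, a rotation vector about the tool's x, y, z in normalised numbers (1 is pi/2 rad), a list of three. In form: [{"xyz": [dx, dy, dz], "rot": [wx, wy, wz]}, ...]. A call has 1 to 5 rows; each row is the pose to reach, as a shift and turn from the pose commanded when the call began, along the tool's axes at that moment; what a row does not reach only later rows make up. A row lasts 1/10 s, in which the tool goes at most 50 mm and 8.59 degrees, less where a joint would pass 70% of its speed; a pose out of reach is approached as far as the arm can. No shift or turn number may pass 1 either way. A call with a gripper value outside its range is refused whole. "fingers" is the opening, from 0 (shut) to 1 (fully open), set as the call begins (left out, the last holds). The fingers move at their own pace and stop on an object; the grip force is fixed at half the most. Time passes only in rows, so rows that repeat a pose let the fingers close. It gives the time, the measured TCP pose, the force, the opening and the grip force at its end, in the units of the state.
- status.read_state(): the state, without advancing time (a new reading comes with each control period).
- viewer.camera(name): name is "side" or "top" or "wrist"; returns a dict with "image" (480x640x3 uint8, red, green, blue), "fx", "fy", "cx", "cy" (pixels), "eye" and "attitude" of the camera in the world. Camera axes: x right, y down, z forward; pixel columns grow to the right and rows downward; lengths in m; the calibration is good to about 2 mm. The wrist camera is an equidistant fisheye: a pixel r from the principal point sees the ray r / f radians off the axis. A picture is of the moment at which its call begins. There is no depth.
- robot.job_done(): hands the job in; it is judged then, once.
The state is a dict: "clock": time; "qpos": joint angles; "qvel": joint speeds; "tau": joint torques, N m; "ee_pos": TCP position; "orientation": TCP orientation; "ft_force": force on the tool from outside, world axes, zero at the start; "wrist_torque": the same for the moment, N m; "grip_width": finger opening in m; "finger_force": force on a finger pad.
Only numpy, scipy, OpenCV 4.12 (cv2) and the standard library are available. Lean on these libraries where they do the work, as an engineer would, in place of code of your own. Each camera call takes 0.05 s, during which the arm holds its last target. There are 200 camera calls.

## Working session

There is one attempt and no reset: what is moved stays moved. The work goes in short steps, Python scripts to look and compute and a tool call to move; the robot and the scene stay as the last step left them, time stands still between calls to the robot, and variables do not carry over. Pictures are saved under pics/ and viewed, at most 15 in all, crops included, and the job is handed in when it is done.

Besides the shell and the picture viewer there is one more tool, called after "Request:" in YAML: its name, and indented under it one key for each argument. carry_out: Moves the arm, as the interface text tells. Its arguments: {"type":"object","properties":{"series":{"type":"array","items":{"type":"object","properties":{"xyz":{"type":"array","items":{"type":"number"}},"rot":{"type":"array","items":{"type":"number"}}}}},"fingers":{"type":"number"}},"required":["series"]}

```bash
mkdir -p pics
python3 - <<'E'
from rig import status, viewer
import cv2
for n in("top","side"):
    c=viewer.camera(n); cv2.imwrite(f"pics/{n}0.png",c["image"][:,:,::-1]); print(n,{k:v for k,v in c.items() if k!="image"})
print(status.read_state())
E
```

```text
top {'fx': 442.8259626854704, 'fy': 442.8259626854704, 'cx': 320.00059848002667, 'cy': 240.59987134247984, 'eye': array([ 0.36386186, -0.10586281,  0.96240805]), 'attitude': array([-0.03528684,  0.71283617, -0.70019388,  0.01865367])}
side {'fx': 447.5567553413489, 'fy': 447.5567553413489, 'cx': 325.4889106373041, 'cy': 235.62923310170711, 'eye': array([0.04599322, 0.6504391 , 0.64892247]), 'attitude': array([ 0.11180974, -0.20882154,  0.86619047, -0.44000707])}
{'clock': 0.1, 'qpos': array([-1.20738988e+00,  1.31054839e-01,  1.48920182e+00,  4.14398354e-05,
        1.52301236e+00, -8.54322053e-02]), 'qvel': array([ 0.00157186, -0.00108455, -0.00328249,  0.00199338, -0.00148988,
       -0.00060403]), 'tau': array([ 2.58744767e-03, -5.70950961e+01, -5.01939368e+01,  4.16210571e-05,
        8.19324749e-03, -7.88315674e-05]), 'ee_pos': array([ 0.2601868 , -0.5400864 ,  0.23035048]), 'orientation': array([-8.32964210e-04,  9.74923376e-01,  2.22539229e-01, -9.56256287e-05]), 'ft_force': array([ 0.1375007 ,  0.57994767, -0.96914025]), 'wrist_torque': array([0.00268564, 0.07009734, 0.02763008]), 'finger_force': 0.0, 'grip_width': 0.08476077863394998}
```

View pics/top0.png

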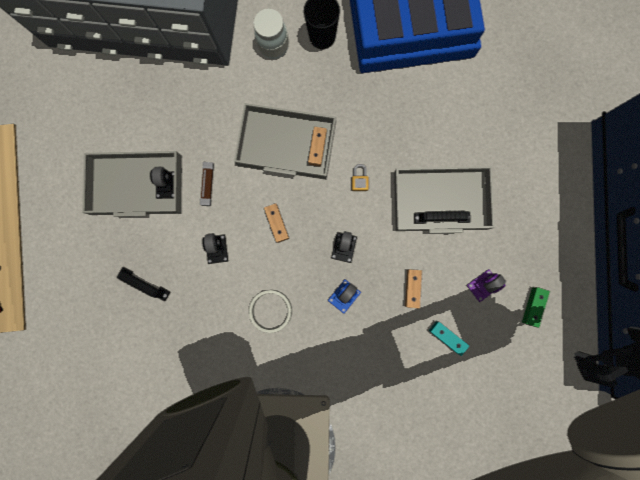

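View pics/side0.png

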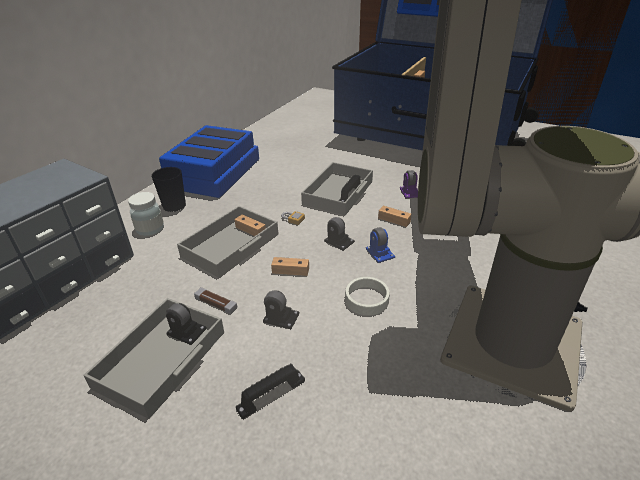

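```bash
cat > h.py <<'E'
import numpy as np, cv2
from scipy.spatial.transform import Rotation as R
from rig import status, viewer
def rot(q): return R.from_quat(np.roll(q,-1))
def rays(c,uv,fish=False):
    p=(np.atleast_2d(uv).astype(float)-[c["cx"],c["cy"]])/[c["fx"],c["fy"]]
    if fish:
        r=np.linalg.norm(p,axis=1,keepdims=True)+1e-12
        d=np.hstack([p/r*np.sin(r),np.cos(r)])
    else: d=np.hstack([p,np.ones((len(p),1))])
    return rot(c["attitude"]).apply(d)
def plane(c,uv,z,fish=False):
    d=rays(c,uv,fish); e=c["eye"]
    return (e+d*((z-e[2])/d[:,2])[:,None])[:,:2]
def proj(c,P,fish=False):
    d=rot(c["attitude"]).inv().apply(np.atleast_2d(P)-c["eye"])
    if fish:
        s=np.linalg.norm(d[:,:2],axis=1,keepdims=True); p=d[:,:2]/s*np.arctan2(s,d[:,2:])
    else: p=d[:,:2]/d[:,2:]
    return p*[c["fx"],c["fy"]]+[c["cx"],c["cy"]]
def save(n,im,box=None,s=1):
    if box: x0,y0,x1,y1=box; im=im[y0:y1,x0:x1]
    cv2.imwrite(f"pics/{n}.png",cv2.resize(im[:,:,::-1],None,fx=s,fy=s,interpolation=cv2.INTER_CUBIC))
E
python3 - <<'E'
from h import *
c=viewer.camera("top"); np.save("top.npy",c,allow_pickle=True)
save("crop1",c["image"],(70,95,335,310),3); save("crop2",c["image"],(300,150,560,340),3)
E
```

```text
(no output)
```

View pics/crop1.png

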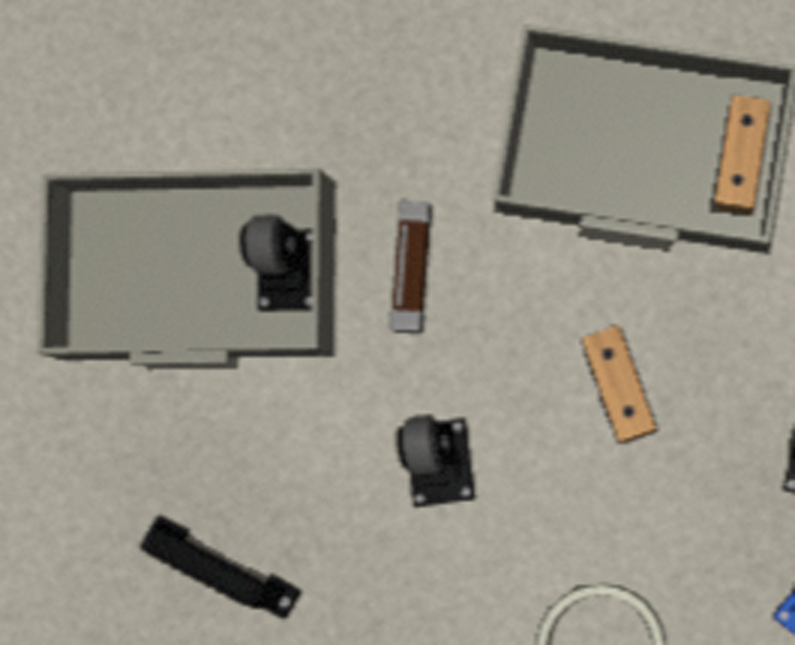

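View pics/crop2.png

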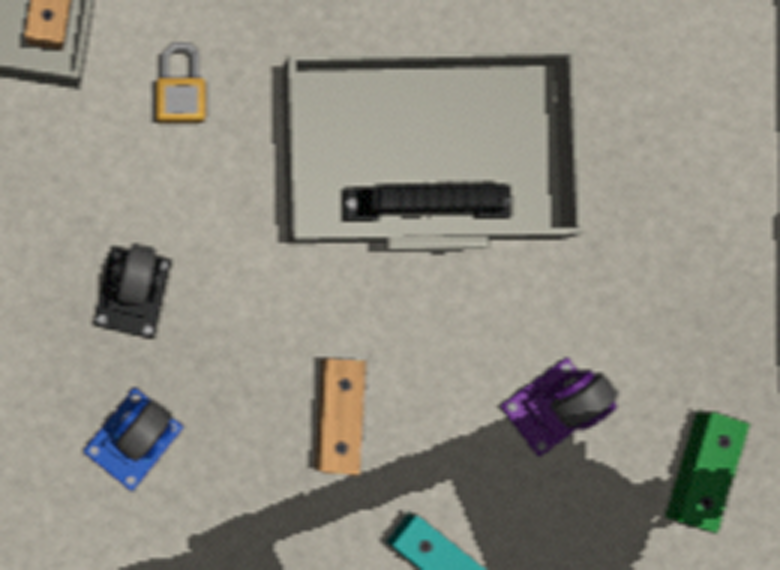

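```bash
cat > est.py <<'E'
from h import *
c=np.load("top.npy",allow_pickle=True).item()
A=lambda *p:np.array(p)/3+[70,95]-1/3
B=lambda *p:np.array(p)/3+[300,150]-1/3
def yaw(v): return np.arctan2(v[1],v[0])
E={}
for n,p in dict(cleat_a=A((628,411),(607,353)),cleat_b=B((341,448),(344,384)),cleat_t=A((737,180),(747,120))).items():
    w=plane(c,p,.026); E[n]=(*w.mean(0),yaw(w[1]-w[0])); print(n,np.round(E[n],4),"holes",np.linalg.norm(w[1]-w[0]))
# screws: diagonal pair, then x-direction pair
for n,p in dict(castor_a=A((460,427),(420,497),(466,491)),castor_b=B((165,263),(102,319),(149,330))).items():
    w=plane(c,p,.006); E[n]=(*w[:2].mean(0),yaw(w[0]-w[2])); print(n,np.round(E[n],4),np.linalg.norm(w[0]-w[2]),np.linalg.norm(w[1]-w[2]))
w=plane(c,A((150.5,531),(293.5,604.5)),.006); E["handle"]=(*w.mean(0),yaw(w[0]-w[1])-np.pi/2); print("handle",np.round(E["handle"],4),np.linalg.norm(w[0]-w[1]))
# trays TL TR BR BL
for n,p in dict(t_castors=A((45,178),(322,170),(330,352),(42,352)),t_cleats=A((528,30),(793,72),(771,250),(497,210)),t_handles=B((290,58),(570,56),(578,234),(288,240))).items():
    w=plane(c,p,.038)
    y=yaw((w[0]-w[1])+(w[3]-w[2]))-np.pi/2; E[n]=(*w.mean(0),y)
    print(n,np.round(E[n],4),"sides",np.round([np.linalg.norm(w[i]-w[i-1]) for i in range(4)],3))
np.save("E.npy",E,allow_pickle=True)
def box(n,lx,ly,z,ox=0,oy=0):
    x,y,t=E[n]; q=np.array([[1,1],[1,-1],[-1,-1],[-1,1]])*[lx/2,ly/2]+[ox,oy]
    return np.c_[q@np.array([[np.cos(t),np.sin(t)],[-np.sin(t),np.cos(t)]])+[x,y],np.full(4,z)]
if __name__=="__main__":
    im=cv2.resize(c["image"][95:345,75:505],None,fx=1.86,fy=1.86,interpolation=cv2.INTER_CUBIC)
    def d(*a,col=(255,0,0),**k): cv2.polylines(im,[np.int32(((proj(c,box(*a,**k))-[75,95])*1.86+.5)*8)],True,col,1,cv2.LINE_AA,3)
    for t in("t_castors","t_cleats","t_handles"): d(t,.13,.2,.038); d(t,.122,.192,.004,col=(0,255,0))
    d("t_castors",.06,.046,.01,-.002,-.068); d("t_cleats",.08,.028,.03,0,-.07); d("t_handles",.024,.12,.006,-.038,0)
    for n in("cleat_a","cleat_b"): d(n,.08,.028,.026)
    for n in("castor_a","castor_b"): d(n,.06,.046,.006); d(n,.03,.03,.048,.01,0,col=(0,255,0))
    d("handle",.024,.12,.003); d("handle",.02,.086,.04,col=(0,255,0))
    save("ov",im)
E
python3 est.py
```

```text
cleat_a [0.4735 0.0126 0.3715] holes 0.044262222842990175
cleat_b [ 0.3384 -0.2815 -0.0442] holes 0.04452434106140679
cleat_t [ 0.6427 -0.0728 -0.143 ] holes 0.04454120167924705
castor_a [0.4154 0.1425 0.129 ] 0.04676682842776336 0.033677239543844106
castor_b [ 0.4246 -0.1352 -0.2203] 0.04971706232132344 0.03466996908250767
handle [ 0.3361  0.2985 -0.4438] 0.11849795471293036
t_castors [0.5527 0.3225 0.0283] sides [0.126 0.2   0.131 0.206]
t_cleats [ 0.6456 -0.0053 -0.1416] sides [0.133 0.193 0.129 0.197]
t_handles [ 0.5272 -0.3404  0.029 ] sides [0.129 0.195 0.125 0.2  ]
```

View pics/ov.png

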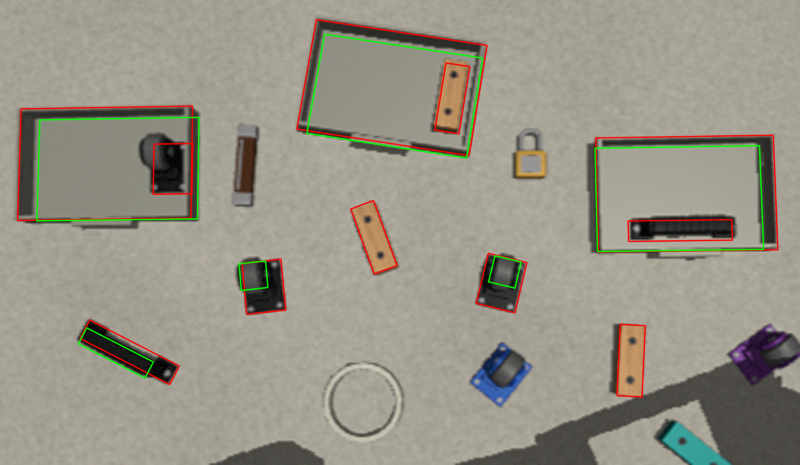

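```bash
cat > plan.py <<'E'
import sys
from h import *
E=np.load("E.npy",allow_pickle=True).item()
E["t_castors"]=(.554,.3225,.028); E["t_cleats"]=(.649,-.004,-.142); E["t_handles"]=(.530,-.340,.029)
def at(n,ox=0,oy=0,z=0,dpsi=0):
    x,y,t=E[n]; return (x+ox*np.cos(t)-oy*np.sin(t),y+ox*np.sin(t)+oy*np.cos(t),z,t+dpsi)
def pose():
    s=status.read_state(); X=rot(s["orientation"]).as_matrix()[:,0]
    return (*s["ee_pos"],np.arctan2(X[1],X[0]))
def plan(*goals):
    """each leg: shift in the tool frame of the previous waypoint, mm, and turn about tool z"""
    p=pose(); print("now",np.round(p,4))
    for g in goals:
        d=np.array(g[:3])-p[:3]; a=p[3]; w=-((g[3]-a+np.pi)%(2*np.pi)-np.pi)
        t=[d@[np.cos(a),np.sin(a),0],d@[np.sin(a),-np.cos(a),0],-d[2]]
        print("->",np.round(g,3),"xyz",np.round(np.array(t)*1e3,1),"wz",round(w,3),"rows>=",round(max(np.linalg.norm(t)/.05,abs(w)/.15),1)); p=g
E
python3 - <<'E'
from plan import *
plan(at("castor_b",.01,0,.13),at("castor_b",.01,0,.014),at("castor_b",.01,0,.13))
E
```

```text
now [ 0.2602 -0.5402  0.2305  0.4488]
-> [ 0.434 -0.137  0.13  -0.22 ] xyz [ 331.7 -287.4  100.5] wz 0.669 rows>= 9.0
-> [ 0.434 -0.137  0.014 -0.22 ] xyz [  0.   0. 116.] wz -0.0 rows>= 2.3
-> [ 0.434 -0.137  0.13  -0.22 ] xyz [   0.    0. -116.] wz -0.0 rows>= 2.3
```

Units first: shifts go in shares of 600 mm and turns go in shares of pi/2 rad. So 166 mm / 600 = 0.2767, -144 mm / 600 = -0.24.

Request:
carry_out:
  series:
    - {"xyz": [0.055, -0.0483, 0.0167], "rot": [0, 0, 0]}
    - {"xyz": [0.11, -0.0967, 0.0333], "rot": [0, 0, 0]}
    - {"xyz": [0.1667, -0.1433, 0.05], "rot": [0, 0, 0]}
    - {"xyz": [0.2217, -0.1917, 0.0667], "rot": [0, 0, 0]}
    - {"xyz": [0.2767, -0.24, 0.0833], "rot": [0, 0, 0]}

```text
clock: 0.65
ee_pos: [0.3476, -0.3371, 0.1806]
orientation: [-0.0, 0.975, 0.222, -0.0]
ft_force: [1.1, -0.2, 0.6]
grip_width: 0.0852
finger_force: 0.0
```

In the tool's units: 166 mm / 600 = 0.2767, -144 mm / 600 = -0.24, 0.66 rad / 1.5708 = 0.4202.

Request:
carry_out:
  series:
    - {"xyz": [0.055, -0.0483, 0.0167], "rot": [0, 0, 0.0828]}
    - {"xyz": [0.11, -0.0967, 0.0333], "rot": [0, 0, 0.1655]}
    - {"xyz": [0.1667, -0.1433, 0.05], "rot": [0, 0, 0.2483]}
    - {"xyz": [0.2217, -0.1917, 0.0667], "rot": [0, 0, 0.331]}
    - {"xyz": [0.2767, -0.24, 0.0833], "rot": [0, 0, 0.4202]}
  fingers: 0.7

```text
clock: 1.15
ee_pos: [0.433, -0.14, 0.132]
orientation: [-0.0, 0.995, -0.1, 0.0]
ft_force: [0.5, 0.4, 0.4]
grip_width: 0.0598
finger_force: 0.0
```

Run:
```python
from plan import *
plan(at("castor_b",.01,0,.13),at("castor_b",.01,0,.014))
c=viewer.camera("wrist"); save("w1",c["image"]); print(status.read_state()["grip_width"], proj(c,[at("castor_b",sx*.03,sy*.023,.006)[:3] for sx in(1,-1) for sy in(1,-1)],True))
```

```text
now [ 0.433 -0.14   0.132 -0.2  ]
-> [ 0.434 -0.137  0.13  -0.22 ] xyz [ 0.8 -2.9  2. ] wz 0.02 rows>= 0.1
-> [ 0.434 -0.137  0.014 -0.22 ] xyz [  0.   0. 116.] wz -0.0 rows>= 2.3
0.059928391905347204 [[284.17798927 199.7142454 ]
 [347.05880727 200.89202777]
 [284.61131292 276.28004227]
 [343.90407018 277.39652119]]
```

View pics/w1.png

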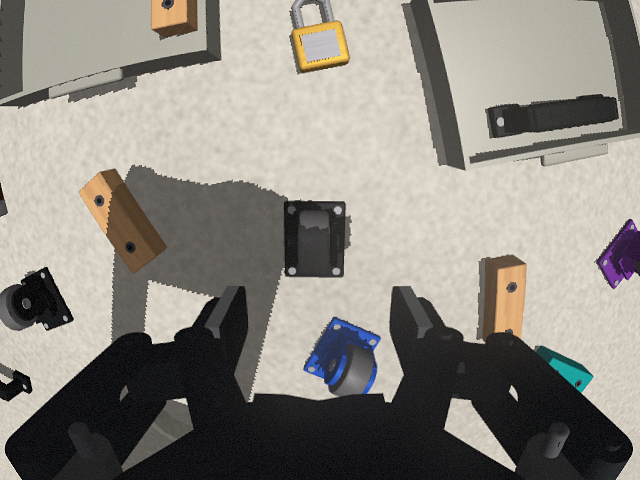

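In the tool's units: 116 mm / 600 = 0.1933, 110 mm / 600 = 0.1833, 0.01 rad / 1.5708 = 0.0064.

Request:
carry_out:
  series:
    - {"xyz": [0, 0, 0.05], "rot": [0, 0, 0.0064]}
    - {"xyz": [0, 0, 0.1], "rot": [0, 0, 0.0064]}
    - {"xyz": [0, 0, 0.15], "rot": [0, 0, 0.0064]}
    - {"xyz": [0, 0, 0.1833], "rot": [0, 0, 0.0064]}
    - {"xyz": [0, 0, 0.1933], "rot": [0, 0, 0.0064]}

```text
clock: 1.7
ee_pos: [0.4305, -0.141, 0.0138]
orientation: [-0.001, 0.995, -0.102, -0.002]
ft_force: [-0.0, 0.1, -0.5]
grip_width: 0.0597
finger_force: 0.0
```

Request:
carry_out:
  series:
    - {"xyz": [0, 0, 0], "rot": [0, 0, 0]}
    - {"xyz": [0, 0, 0], "rot": [0, 0, 0]}
    - {"xyz": [0, 0, 0], "rot": [0, 0, 0]}
    - {"xyz": [0, 0, 0], "rot": [0, 0, 0]}
    - {"xyz": [0, 0, 0], "rot": [0, 0, 0]}
  fingers: 0

```text
clock: 2.2
ee_pos: [0.4339, -0.1425, 0.0178]
orientation: [0.0, 0.995, -0.102, 0.001]
ft_force: [-1.6, -1.0, 6.5]
grip_width: 0.0291
finger_force: 59.8
```

In the tool's units: -106 mm / 600 = -0.1767, -75 mm / 600 = -0.125.

Request:
carry_out:
  series:
    - {"xyz": [0, 0, -0.0167], "rot": [0, 0, 0]}
    - {"xyz": [0, 0, -0.0667], "rot": [0, 0, 0]}
    - {"xyz": [0, 0, -0.125], "rot": [0, 0, 0]}
    - {"xyz": [0, 0, -0.1767], "rot": [0, 0, 0]}
    - {"xyz": [0, 0, -0.1767], "rot": [0, 0, 0]}

```text
clock: 2.7
ee_pos: [0.4358, -0.1433, 0.1283]
orientation: [0.001, 0.995, -0.102, 0.004]
ft_force: [0.7, -0.6, -1.0]
grip_width: 0.029
finger_force: 59.0
```

Run:
```python
from plan import *
plan(at("t_castors",.01,.05,.12),at("t_castors",.01,.05,.019))
print(status.read_state()["grip_width"])
```

```text
now [ 0.4358 -0.1433  0.1283 -0.2048]
-> [0.563 0.373 0.12  0.028] xyz [  19.2 -531.     8.3] wz -0.233 rows>= 10.6
-> [0.563 0.373 0.019 0.028] xyz [  0.   0. 101.] wz -0.0 rows>= 2.0
0.029015380131948654
```

Request:
carry_out:
  series:
    - {"xyz": [0, 0, 0], "rot": [0, 0, 0]}
    - {"xyz": [0, 0, 0], "rot": [0, 0, 0]}

```text
clock: 2.9
ee_pos: [0.4319, -0.1415, 0.1214]
orientation: [-0.0, 0.995, -0.102, -0.001]
ft_force: [-0.0, -0.2, -0.9]
grip_width: 0.0289
finger_force: 59.0
```

Request:
carry_out:
  series:
    - {"xyz": [0.0083, -0.0833, 0], "rot": [0, 0, 0]}
    - {"xyz": [0.0167, -0.1667, 0], "rot": [0, 0, 0]}
    - {"xyz": [0.0167, -0.2417, 0], "rot": [0, 0, 0]}
    - {"xyz": [0.0167, -0.3, 0], "rot": [0, 0, 0]}
    - {"xyz": [0.0167, -0.3, 0], "rot": [0, 0, 0]}

```text
clock: 3.4
ee_pos: [0.4782, 0.0362, 0.1207]
orientation: [-0.001, 0.995, -0.1, -0.002]
ft_force: [-0.6, -0.8, -0.7]
grip_width: 0.029
finger_force: 59.5
```

Request:
carry_out:
  series:
    - {"xyz": [0, 0, 0], "rot": [0, 0, 0]}
    - {"xyz": [0, 0, 0], "rot": [0, 0, 0]}

```text
clock: 3.6
ee_pos: [0.4783, 0.0316, 0.1213]
orientation: [0.0, 0.995, -0.102, -0.001]
ft_force: [0.1, -0.4, -0.5]
grip_width: 0.0294
finger_force: 59.4
```

Run:
```python
from plan import *
plan(at("t_castors",.01,.05,.12),at("t_castors",.01,.05,.019))
```

```text
now [ 0.4783  0.0316  0.1213 -0.2052]
-> [0.563 0.373 0.12  0.028] xyz [  13.1 -351.2    1.3] wz -0.233 rows>= 7.0
-> [0.563 0.373 0.019 0.028] xyz [  0.   0. 101.] wz -0.0 rows>= 2.0
```

In the tool's units: -180 mm / 600 = -0.3, -165 mm / 600 = -0.275, -0.233 rad / 1.5708 = -0.1483.

Request:
carry_out:
  series:
    - {"xyz": [0.0033, -0.0667, 0], "rot": [0, 0, -0.0382]}
    - {"xyz": [0.0067, -0.15, 0], "rot": [0, 0, -0.0764]}
    - {"xyz": [0.0133, -0.225, 0], "rot": [0, 0, -0.1146]}
    - {"xyz": [0.0133, -0.275, 0], "rot": [0, 0, -0.1401]}
    - {"xyz": [0.0133, -0.3, 0], "rot": [0, 0, -0.1483]}

```text
clock: 4.1
ee_pos: [0.524, 0.2078, 0.1221]
orientation: [-0.0, 1.0, 0.015, -0.0]
ft_force: [-0.2, -0.7, -0.5]
grip_width: 0.0295
finger_force: 59.6
```

Request:
carry_out:
  series:
    - {"xyz": [0, 0, 0], "rot": [0, 0, 0]}
    - {"xyz": [0, 0, 0], "rot": [0, 0, 0]}

```text
clock: 4.3
ee_pos: [0.5234, 0.2054, 0.122]
orientation: [0.0, 1.0, 0.013, -0.001]
ft_force: [-0.5, -0.5, -1.0]
grip_width: 0.029
finger_force: 59.6
```

Run:
```python
from plan import *
plan(at("t_castors",.01,.05,.12),at("t_castors",.01,.05,.02))
```

```text
now [0.5234 0.2054 0.122  0.0266]
-> [0.563 0.373 0.12  0.028] xyz [  43.6 -166.2    2. ] wz -0.001 rows>= 3.4
-> [0.563 0.373 0.02  0.028] xyz [  0.   0. 100.] wz -0.0 rows>= 2.0
```

Move over the tray, settle, and look before lowering.

In the tool's units: -166 mm / 600 = -0.2767, -156 mm / 600 = -0.26.

Request:
carry_out:
  series:
    - {"xyz": [0.0183, -0.07, 0], "rot": [0, 0, 0]}
    - {"xyz": [0.04, -0.1517, 0], "rot": [0, 0, 0]}
    - {"xyz": [0.0583, -0.2233, 0], "rot": [0, 0, 0]}
    - {"xyz": [0.0683, -0.26, 0.0033], "rot": [0, 0, 0]}
    - {"xyz": [0.0733, -0.2767, 0.0033], "rot": [0, 0, 0]}

```text
clock: 4.8
ee_pos: [0.5632, 0.3742, 0.12]
orientation: [0.0, 1.0, 0.014, -0.0]
ft_force: [-0.1, -0.6, -1.4]
grip_width: 0.029
finger_force: 59.6
```

Request:
carry_out:
  series:
    - {"xyz": [0, 0, 0], "rot": [0, 0, 0]}
    - {"xyz": [0, 0, 0], "rot": [0, 0, 0]}

```text
clock: 5.0
ee_pos: [0.5631, 0.3721, 0.1203]
orientation: [0.001, 1.0, 0.013, -0.0]
ft_force: [0.1, -0.6, -0.8]
grip_width: 0.0293
finger_force: 59.6
```

Run:
```python
from plan import *
plan(at("t_castors",.01,.05,.12),at("t_castors",.01,.05,.02))
c=viewer.camera("wrist"); im=c["image"].copy()
def pl(P,col):
    cv2.polylines(im,[np.int32(proj(c,P,True))],True,col,1)
pl([at("t_castors",a*.065,b*.1,.038)[:3] for a,b in((1,1),(1,-1),(-1,-1),(-1,1))],(255,0,0))
pl([at("t_castors",a*.061,b*.096,.004)[:3] for a,b in((1,1),(1,-1),(-1,-1),(-1,1))],(0,200,0))
save("w2",im)
```

```text
now [0.5631 0.3721 0.1203 0.0266]
-> [0.563 0.373 0.12  0.028] xyz [-0.5 -0.7  0.3] wz -0.001 rows>= 0.0
-> [0.563 0.373 0.02  0.028] xyz [  0.   0. 100.] wz -0.0 rows>= 2.0
```

View pics/w2.png

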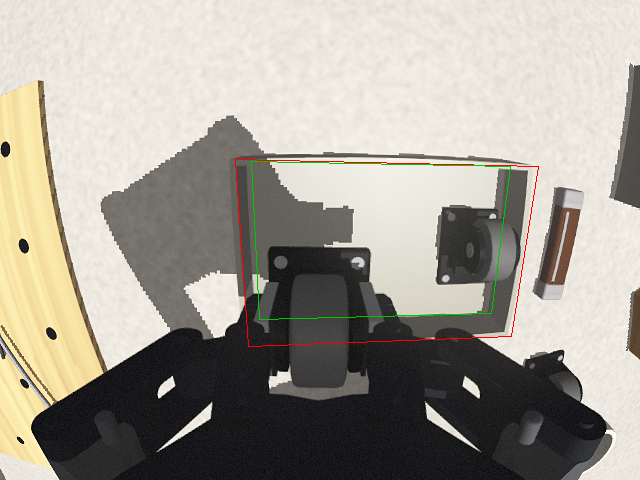

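In the tool's units: 99 mm / 600 = 0.165, 97 mm / 600 = 0.1617.

Request:
carry_out:
  series:
    - {"xyz": [0, 0, 0.05], "rot": [0, 0, 0]}
    - {"xyz": [0, 0, 0.1083], "rot": [0, 0, 0]}
    - {"xyz": [0, 0, 0.1467], "rot": [0, 0, 0]}
    - {"xyz": [0, 0, 0.1617], "rot": [0, 0, 0]}
    - {"xyz": [0, 0, 0.165], "rot": [0, 0, 0]}

```text
clock: 5.55
ee_pos: [0.563, 0.3726, 0.0219]
orientation: [0.0, 1.0, 0.013, -0.0]
ft_force: [0.0, 0.5, -0.5]
grip_width: 0.0289
finger_force: 59.6
```

In the tool's units: 1 mm / 600 = 0.0017.

Request:
carry_out:
  series:
    - {"xyz": [0, 0, 0], "rot": [0, 0, 0]}
    - {"xyz": [0, 0, 0.0017], "rot": [0, 0, 0]}
    - {"xyz": [0, 0, 0.0017], "rot": [0, 0, 0]}

```text
clock: 5.85
ee_pos: [0.5637, 0.374, 0.0217]
orientation: [-0.0, 1.0, 0.014, 0.001]
ft_force: [1.0, -1.7, 2.9]
grip_width: 0.0293
finger_force: 60.2
```

Request:
carry_out:
  series:
    - {"xyz": [0, 0, 0], "rot": [0, 0, 0]}
    - {"xyz": [0, 0, 0], "rot": [0, 0, 0]}
    - {"xyz": [0, 0, 0], "rot": [0, 0, 0]}
  fingers: 0.52

```text
clock: 6.15
ee_pos: [0.5628, 0.3742, 0.0204]
orientation: [-0.0, 1.0, 0.014, -0.0]
ft_force: [-1.1, -1.0, 0.3]
grip_width: 0.0444
finger_force: 0.0
```

In the tool's units: -100 mm / 600 = -0.1667, -95 mm / 600 = -0.1583.

Request:
carry_out:
  series:
    - {"xyz": [0, 0, -0.0167], "rot": [0, 0, 0]}
    - {"xyz": [0, 0, -0.0583], "rot": [0, 0, 0]}
    - {"xyz": [0, 0, -0.1167], "rot": [0, 0, 0]}
    - {"xyz": [0, 0, -0.1583], "rot": [0, 0, 0]}
    - {"xyz": [0, 0, -0.1667], "rot": [0, 0, 0]}

```text
clock: 6.65
ee_pos: [0.5653, 0.3756, 0.1262]
orientation: [-0.002, 1.0, 0.014, 0.003]
ft_force: [0.0, -0.1, 0.8]
grip_width: 0.0443
finger_force: 0.0
```

Run:
```python
from plan import *
plan(at("castor_a",.01,0,.12),at("castor_a",.01,0,.0145))
c=viewer.camera("side"); save("s2",c["image"],(60,260,320,440),3)
```

```text
now [0.5653 0.3756 0.1262 0.0283]
-> [0.425 0.144 0.12  0.129] xyz [-146.5  227.7    6.2] wz -0.101 rows>= 5.4
-> [0.425 0.144 0.014 0.129] xyz [  0.    0.  105.5] wz -0.0 rows>= 2.1
```

View pics/s2.png

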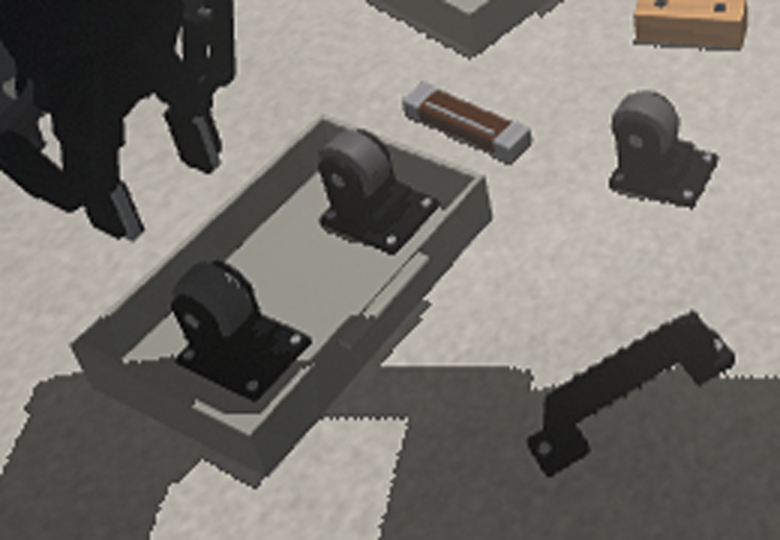

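In the tool's units: 200 mm / 600 = 0.3333, 160 mm / 600 = 0.2667, -0.1 rad / 1.5708 = -0.0637.

Request:
carry_out:
  series:
    - {"xyz": [-0.04, 0.0617, 0], "rot": [0, 0, -0.0191]}
    - {"xyz": [-0.0833, 0.13, 0], "rot": [0, 0, -0.0382]}
    - {"xyz": [-0.1283, 0.1983, 0], "rot": [0, 0, -0.0509]}
    - {"xyz": [-0.1733, 0.2667, 0], "rot": [0, 0, -0.0637]}
    - {"xyz": [-0.2133, 0.3333, 0], "rot": [0, 0, -0.0637]}
  fingers: 0.7

```text
clock: 7.2
ee_pos: [0.4382, 0.1689, 0.1187]
orientation: [0.0, 0.998, 0.065, -0.001]
ft_force: [1.4, -1.1, 0.7]
grip_width: 0.0598
finger_force: 0.0
```

In the tool's units: 26 mm / 600 = 0.0433, 20 mm / 600 = 0.0333.

Request:
carry_out:
  series:
    - {"xyz": [-0.0217, 0.0333, 0], "rot": [0, 0, 0]}
    - {"xyz": [-0.03, 0.0433, 0], "rot": [0, 0, 0]}
    - {"xyz": [-0.03, 0.0433, 0], "rot": [0, 0, 0]}
    - {"xyz": [-0.03, 0.0433, 0], "rot": [0, 0, 0]}

```text
clock: 7.6
ee_pos: [0.4264, 0.1431, 0.1203]
orientation: [-0.0, 0.998, 0.064, 0.0]
ft_force: [0.2, 0.0, 1.0]
grip_width: 0.0597
finger_force: 0.0
```

Run:
```python
from plan import *
plan(at("castor_a",.01,0,.12),at("castor_a",.01,0,.0145))
c=viewer.camera("wrist"); im=c["image"]
# screw dots: light specks near prediction
print(proj(c,[at("castor_a",sx*.024,sy*.017,.006)[:3] for sx in(1,-1) for sy in(1,-1)],True).round(1).tolist())
q=proj(c,[at("castor_a")[:3]],True)[0].astype(int); a,b=q-60
g=cv2.cvtColor(im[b:b+120,a:a+120],cv2.COLOR_RGB2GRAY); m=((g>110)&(g<240)).astype(np.uint8)
n,l,s,ce=cv2.connectedComponentsWithStats(m)
print([(ce[i]+[a,b]).round(1).tolist() for i in range(1,n) if 6<s[i,4]<150])
```

```text
now [0.4264 0.1431 0.1203 0.1281]
-> [0.425 0.144 0.12  0.129] xyz [-1.  -0.8  0.3] wz -0.001 rows>= 0.0
-> [0.425 0.144 0.014 0.129] xyz [  0.    0.  105.5] wz -0.0 rows>= 2.1
[[293.9, 214.3], [342.1, 214.2], [295.2, 277.7], [341.1, 277.6]]
[[340.5, 276.6], [296.2, 278.5]]
```

In the tool's units: 105 mm / 600 = 0.175, 103 mm / 600 = 0.1717.

Request:
carry_out:
  series:
    - {"xyz": [-0.0017, -0.0017, 0.05], "rot": [0, 0, 0]}
    - {"xyz": [-0.0017, -0.0017, 0.1083], "rot": [0, 0, 0]}
    - {"xyz": [-0.0017, -0.0017, 0.1533], "rot": [0, 0, 0]}
    - {"xyz": [-0.0017, -0.0017, 0.1717], "rot": [0, 0, 0]}
    - {"xyz": [-0.0017, -0.0017, 0.175], "rot": [0, 0, 0]}

```text
clock: 8.15
ee_pos: [0.4238, 0.1437, 0.014]
orientation: [0.0, 0.998, 0.065, -0.002]
ft_force: [0.4, -1.3, 0.1]
grip_width: 0.0598
finger_force: 0.0
```

Request:
carry_out:
  series:
    - {"xyz": [0, 0, 0], "rot": [0, 0, 0]}
    - {"xyz": [0, 0, 0], "rot": [0, 0, 0]}
    - {"xyz": [0, 0, 0], "rot": [0, 0, 0]}
    - {"xyz": [0, 0, 0], "rot": [0, 0, 0]}
    - {"xyz": [0, 0, 0], "rot": [0, 0, 0]}
  fingers: 0

```text
clock: 8.65
ee_pos: [0.4267, 0.1438, 0.0173]
orientation: [-0.0, 0.998, 0.064, 0.002]
ft_force: [0.3, 1.9, 7.2]
grip_width: 0.0292
finger_force: 60.2
```

In the tool's units: -106 mm / 600 = -0.1767, -100 mm / 600 = -0.1667.

Request:
carry_out:
  series:
    - {"xyz": [0, 0, -0.0167], "rot": [0, 0, 0]}
    - {"xyz": [0, 0, -0.075], "rot": [0, 0, 0]}
    - {"xyz": [0, 0, -0.1333], "rot": [0, 0, 0]}
    - {"xyz": [0, 0, -0.1667], "rot": [0, 0, 0]}
    - {"xyz": [0, 0, -0.1767], "rot": [0, 0, 0]}

```text
clock: 9.15
ee_pos: [0.4269, 0.1437, 0.1251]
orientation: [-0.0, 0.998, 0.064, 0.003]
ft_force: [0.3, 0.6, -1.6]
grip_width: 0.029
finger_force: 59.4
```

Request:
carry_out:
  series:
    - {"xyz": [0, 0, 0], "rot": [0, 0, 0]}
    - {"xyz": [0, 0, 0], "rot": [0, 0, 0]}

```text
clock: 9.35
ee_pos: [0.4241, 0.1431, 0.1203]
orientation: [0.0, 0.998, 0.064, -0.001]
ft_force: [-0.1, -0.4, -0.2]
grip_width: 0.0289
finger_force: 59.4
```

Run:
```python
from plan import *
plan(at("t_castors",.01,-.009,.12),at("t_castors",.01,-.009,.02))
```

```text
now [0.4241 0.1431 0.1203 0.1281]
-> [0.564 0.314 0.12  0.028] xyz [ 160.8 -151.4    0.3] wz 0.1 rows>= 4.4
-> [0.564 0.314 0.02  0.028] xyz [  0.   0. 100.] wz -0.0 rows>= 2.0
```

In the tool's units: 153 mm / 600 = 0.255, -144 mm / 600 = -0.24, 0.1 rad / 1.5708 = 0.0637.

Request:
carry_out:
  series:
    - {"xyz": [0.055, -0.0517, 0], "rot": [0, 0, 0.0191]}
    - {"xyz": [0.1133, -0.1067, 0], "rot": [0, 0, 0.0382]}
    - {"xyz": [0.17, -0.16, 0], "rot": [0, 0, 0.0509]}
    - {"xyz": [0.2233, -0.21, 0], "rot": [0, 0, 0.0637]}
    - {"xyz": [0.255, -0.24, 0], "rot": [0, 0, 0.0637]}

```text
clock: 9.85
ee_pos: [0.5584, 0.3076, 0.1186]
orientation: [0.0, 1.0, 0.014, -0.001]
ft_force: [0.2, -0.8, 0.2]
grip_width: 0.0292
finger_force: 59.6
```

In the tool's units: 9 mm / 600 = 0.015, -6 mm / 600 = -0.01.

Request:
carry_out:
  series:
    - {"xyz": [0.015, -0.01, 0], "rot": [0, 0, 0]}
    - {"xyz": [0.015, -0.01, 0], "rot": [0, 0, 0]}
    - {"xyz": [0.015, -0.01, 0], "rot": [0, 0, 0]}

```text
clock: 10.15
ee_pos: [0.5658, 0.3112, 0.1193]
orientation: [0.001, 1.0, 0.014, -0.002]
ft_force: [-0.0, 0.3, -0.8]
grip_width: 0.0291
finger_force: 59.6
```

Run:
```python
from plan import *
plan(at("t_castors",.01,-.009,.12),at("t_castors",.01,-.009,.02))
```

```text
now [0.5658 0.3112 0.1193 0.0281]
-> [0.564 0.314 0.12  0.028] xyz [-1.5 -2.6 -0.7] wz 0.0 rows>= 0.1
-> [0.564 0.314 0.02  0.028] xyz [  0.   0. 100.] wz -0.0 rows>= 2.0
```

In the tool's units: 99 mm / 600 = 0.165, 97 mm / 600 = 0.1617.

Request:
carry_out:
  series:
    - {"xyz": [-0.0017, -0.0033, 0.05], "rot": [0, 0, 0]}
    - {"xyz": [-0.0017, -0.0033, 0.1083], "rot": [0, 0, 0]}
    - {"xyz": [-0.0017, -0.0033, 0.1467], "rot": [0, 0, 0]}
    - {"xyz": [-0.0017, -0.0033, 0.1617], "rot": [0, 0, 0]}
    - {"xyz": [-0.0017, -0.0033, 0.165], "rot": [0, 0, 0]}

```text
clock: 10.65
ee_pos: [0.565, 0.313, 0.022]
orientation: [0.0, 1.0, 0.014, -0.001]
ft_force: [-0.6, -0.3, -0.9]
grip_width: 0.0294
finger_force: 59.6
```

In the tool's units: 1 mm / 600 = 0.0017.

Request:
carry_out:
  series:
    - {"xyz": [0, 0, 0], "rot": [0, 0, 0]}
    - {"xyz": [0, 0, 0.0017], "rot": [0, 0, 0]}
    - {"xyz": [0, 0, 0.0017], "rot": [0, 0, 0]}

```text
clock: 10.95
ee_pos: [0.5664, 0.3139, 0.0221]
orientation: [-0.0, 1.0, 0.014, 0.0]
ft_force: [-0.5, 0.2, -0.8]
grip_width: 0.0292
finger_force: 59.6
```

Request:
carry_out:
  series:
    - {"xyz": [0, 0, 0], "rot": [0, 0, 0]}
    - {"xyz": [0, 0, 0], "rot": [0, 0, 0]}
    - {"xyz": [0, 0, 0], "rot": [0, 0, 0]}
  fingers: 0.52

```text
clock: 11.25
ee_pos: [0.5663, 0.314, 0.0217]
orientation: [-0.0, 1.0, 0.014, 0.0]
ft_force: [-0.2, -0.4, 0.9]
grip_width: 0.0443
finger_force: 0.1
```

In the tool's units: -100 mm / 600 = -0.1667, -95 mm / 600 = -0.1583.

Request:
carry_out:
  series:
    - {"xyz": [0, 0, -0.0167], "rot": [0, 0, 0]}
    - {"xyz": [0, 0, -0.0583], "rot": [0, 0, 0]}
    - {"xyz": [0, 0, -0.1167], "rot": [0, 0, 0]}
    - {"xyz": [0, 0, -0.1583], "rot": [0, 0, 0]}
    - {"xyz": [0, 0, -0.1667], "rot": [0, 0, 0]}

```text
clock: 11.75
ee_pos: [0.5687, 0.3151, 0.1271]
orientation: [-0.002, 1.0, 0.014, 0.004]
ft_force: [0.3, 1.0, 0.0]
grip_width: 0.0446
finger_force: 0.0
```

Request:
carry_out:
  series:
    - {"xyz": [0, 0, 0], "rot": [0, 0, 0]}
    - {"xyz": [0, 0, 0], "rot": [0, 0, 0]}

```text
clock: 11.95
ee_pos: [0.5654, 0.3136, 0.1203]
orientation: [0.0, 1.0, 0.014, -0.001]
ft_force: [-0.7, 0.1, 0.2]
grip_width: 0.0444
finger_force: 0.0
```

Run:
```python
from plan import *
plan(at("handle",0,0,.12,np.pi/2),at("cleat_a",0,0,.12),at("cleat_a",0,0,.0045),at("cleat_a",0,0,.12),at("t_cleats",0,.055,.12))
c=viewer.camera("side"); save("s3",c["image"],(60,260,320,440),3)
```

```text
now [0.5654 0.3136 0.1203 0.0281]
-> [0.336 0.298 0.12  1.127] xyz [-229.6    8.7    0.3] wz -1.099 rows>= 7.3
-> [0.473 0.013 0.12  0.371] xyz [-199.2  246.8   -0. ] wz 0.756 rows>= 6.3
-> [0.473 0.013 0.004 0.371] xyz [  0.    0.  115.5] wz -0.0 rows>= 2.3
-> [0.473 0.013 0.12  0.371] xyz [   0.     0.  -115.5] wz -0.0 rows>= 2.3
-> [ 0.657  0.05   0.12  -0.142] xyz [184.6  31.2  -0. ] wz 0.513 rows>= 3.7
```

View pics/s3.png

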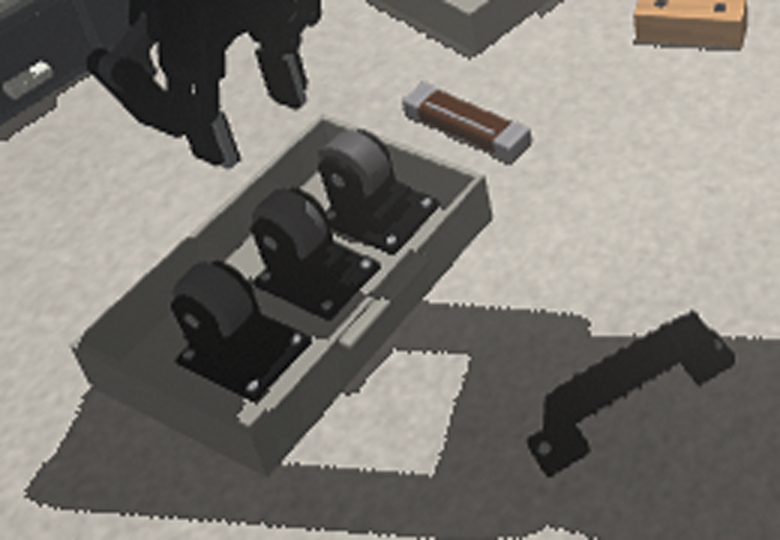

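In the tool's units: 215 mm / 600 = 0.3583, 170 mm / 600 = 0.2833, -0.343 rad / 1.5708 = -0.2184.

Request:
carry_out:
  series:
    - {"xyz": [-0.02, 0.0583, 0], "rot": [0, 0, -0.0318]}
    - {"xyz": [-0.045, 0.1333, 0], "rot": [0, 0, -0.0764]}
    - {"xyz": [-0.07, 0.2083, 0], "rot": [0, 0, -0.1273]}
    - {"xyz": [-0.095, 0.2833, 0], "rot": [0, 0, -0.1783]}
    - {"xyz": [-0.12, 0.3583, 0], "rot": [0, 0, -0.2184]}
  fingers: 0.65

```text
clock: 12.5
ee_pos: [0.4981, 0.0954, 0.1196]
orientation: [-0.0, 0.982, 0.186, -0.001]
ft_force: [0.3, 0.1, 0.6]
grip_width: 0.0554
finger_force: 0.0
```

Run:
```python
from plan import *
plan(at("cleat_a",0,0,.12))
```

```text
now [0.4981 0.0954 0.1196 0.3748]
-> [0.473 0.013 0.12  0.371] xyz [-53.3  68.1  -0.4] wz 0.003 rows>= 1.7
```

In the tool's units: 68 mm / 600 = 0.1133, 57 mm / 600 = 0.095.

Request:
carry_out:
  series:
    - {"xyz": [-0.0417, 0.0533, 0], "rot": [0, 0, 0]}
    - {"xyz": [-0.075, 0.095, 0], "rot": [0, 0, 0]}
    - {"xyz": [-0.0883, 0.1133, 0], "rot": [0, 0, 0]}
    - {"xyz": [-0.0883, 0.1133, 0], "rot": [0, 0, 0]}
    - {"xyz": [-0.0883, 0.1133, 0], "rot": [0, 0, 0]}

```text
clock: 13.0
ee_pos: [0.4754, 0.015, 0.1209]
orientation: [-0.0, 0.983, 0.184, -0.0]
ft_force: [0.0, 0.6, 0.1]
grip_width: 0.0554
finger_force: 0.0
```

```bash
cat > cl.py <<'E'
from plan import *
def check(n):
    c=viewer.camera("wrist"); im=c["image"]
    q=proj(c,[at(n,0,0,.026)[:3]],True)[0].astype(int); a,b=q-90
    h=cv2.cvtColor(im[b:b+180,a:a+180],cv2.COLOR_RGB2HSV); m=((h[...,0]>8)&(h[...,0]<25)&(h[...,1]>80)).astype(np.uint8)
    r=cv2.minAreaRect(cv2.findNonZero(m)); p=cv2.boxPoints(r)+[a,b]
    w=plane(c,p,.02,True); print("rect centre",w.mean(0).round(4),"sides",np.linalg.norm(w-np.roll(w,1,0),axis=1).round(4),"dirs",[round(float(np.arctan2(*(w[i]-w[i-1])[::-1])),3) for i in range(4)])
E
python3 - <<'E'
from cl import *
plan(at("cleat_a",0,0,.12),at("cleat_a",0,0,.0045)); check("cleat_a")
E
```

```text
now [0.4754 0.015  0.1209 0.3705]
-> [0.473 0.013 0.12  0.371] xyz [-2.6  1.6  0.9] wz -0.001 rows>= 0.1
-> [0.473 0.013 0.004 0.371] xyz [  0.    0.  115.5] wz -0.0 rows>= 2.3
rect centre [0.447  0.0153] sides [0.0688 0.1344 0.0586 0.1398] dirs [1.373, -0.144, -1.692, 3.07]
```

In the tool's units: 115 mm / 600 = 0.1917, 112 mm / 600 = 0.1867.

Request:
carry_out:
  series:
    - {"xyz": [-0.005, 0.0033, 0.05], "rot": [0, 0, 0]}
    - {"xyz": [-0.005, 0.0033, 0.1167], "rot": [0, 0, 0]}
    - {"xyz": [-0.005, 0.0033, 0.1667], "rot": [0, 0, 0]}
    - {"xyz": [-0.005, 0.0033, 0.1867], "rot": [0, 0, 0]}
    - {"xyz": [-0.005, 0.0033, 0.1917], "rot": [0, 0, 0]}

```text
clock: 13.55
ee_pos: [0.4721, 0.0125, 0.0049]
orientation: [-0.001, 0.983, 0.185, -0.002]
ft_force: [-0.4, 1.1, 0.0]
grip_width: 0.0558
finger_force: 0.0
```

Request:
carry_out:
  series:
    - {"xyz": [0, 0, 0], "rot": [0, 0, 0]}
    - {"xyz": [0, 0, 0], "rot": [0, 0, 0]}
    - {"xyz": [0, 0, 0], "rot": [0, 0, 0]}
    - {"xyz": [0, 0, 0], "rot": [0, 0, 0]}
    - {"xyz": [0, 0, 0], "rot": [0, 0, 0]}
  fingers: 0

```text
clock: 14.05
ee_pos: [0.4752, 0.0114, 0.0084]
orientation: [0.0, 0.983, 0.184, 0.002]
ft_force: [-1.2, 0.3, 6.3]
grip_width: 0.0267
finger_force: 59.9
```

In the tool's units: -115 mm / 600 = -0.1917, -110 mm / 600 = -0.1833.

Request:
carry_out:
  series:
    - {"xyz": [0, 0, -0.0167], "rot": [0, 0, 0]}
    - {"xyz": [0, 0, -0.075], "rot": [0, 0, 0]}
    - {"xyz": [0, 0, -0.1417], "rot": [0, 0, 0]}
    - {"xyz": [0, 0, -0.1833], "rot": [0, 0, 0]}
    - {"xyz": [0, 0, -0.1917], "rot": [0, 0, 0]}

```text
clock: 14.55
ee_pos: [0.476, 0.0112, 0.1264]
orientation: [0.001, 0.983, 0.184, 0.004]
ft_force: [1.2, -0.5, -0.5]
grip_width: 0.0268
finger_force: 59.1
```

Request:
carry_out:
  series:
    - {"xyz": [0, 0, 0], "rot": [0, 0, 0]}
    - {"xyz": [0, 0, 0], "rot": [0, 0, 0]}

```text
clock: 14.75
ee_pos: [0.4725, 0.0115, 0.1204]
orientation: [-0.0, 0.983, 0.184, -0.001]
ft_force: [-0.3, 0.9, -1.7]
grip_width: 0.0265
finger_force: 59.1
```

Run:
```python
from plan import *
plan(at("t_cleats",0,.055,.12),at("t_cleats",0,.055,.01))
```

```text
now [0.4725 0.0115 0.1204 0.3711]
-> [ 0.657  0.05   0.12  -0.142] xyz [185.9  30.5   0.4] wz 0.513 rows>= 3.8
-> [ 0.657  0.05   0.01  -0.142] xyz [  0.   0. 110.] wz -0.0 rows>= 2.2
```

In the tool's units: 176 mm / 600 = 0.2933, 155 mm / 600 = 0.2583, 0.513 rad / 1.5708 = 0.3266.

Request:
carry_out:
  series:
    - {"xyz": [0.06, 0.01, 0], "rot": [0, 0, 0.0637]}
    - {"xyz": [0.13, 0.0217, 0], "rot": [0, 0, 0.1401]}
    - {"xyz": [0.2, 0.0333, 0], "rot": [0, 0, 0.2228]}
    - {"xyz": [0.2583, 0.0433, 0], "rot": [0, 0, 0.2865]}
    - {"xyz": [0.2933, 0.0483, 0], "rot": [0, 0, 0.3266]}

```text
clock: 15.25
ee_pos: [0.6485, 0.0488, 0.1185]
orientation: [0.0, 0.997, -0.073, -0.002]
ft_force: [-1.1, 0.7, 0.4]
grip_width: 0.0266
finger_force: 59.0
```

In the tool's units: 8 mm / 600 = 0.0133, 6 mm / 600 = 0.01.

Request:
carry_out:
  series:
    - {"xyz": [0.0133, 0.01, 0], "rot": [0, 0, 0]}
    - {"xyz": [0.0133, 0.01, 0], "rot": [0, 0, 0]}
    - {"xyz": [0.0133, 0.01, 0], "rot": [0, 0, 0]}

```text
clock: 15.55
ee_pos: [0.6535, 0.0407, 0.12]
orientation: [0.0, 0.998, -0.071, -0.001]
ft_force: [-0.6, 0.9, -0.6]
grip_width: 0.0265
finger_force: 59.1
```

Run:
```python
from plan import *
plan(at("t_cleats",0,.055,.12),at("t_cleats",0,.055,.01))
c=viewer.camera("wrist"); im=c["image"].copy()
def pl(P,col):
    cv2.polylines(im,[np.int32(proj(c,P,True))],True,col,1)
S=((1,1),(1,-1),(-1,-1),(-1,1))
pl([at("t_cleats",a*.065,b*.1,.038)[:3] for a,b in S],(255,0,0))
pl([at("t_cleats",a*.061,b*.096,.004)[:3] for a,b in S],(0,200,0))
pl([at("t_cleats",a*.04,b*.014-.07,.03)[:3] for a,b in S],(0,0,255))
save("w3",im)
```

```text
now [ 0.6535  0.0407  0.12   -0.1414]
-> [ 0.657  0.05   0.12  -0.142] xyz [  1.9 -10.2  -0. ] wz 0.001 rows>= 0.2
-> [ 0.657  0.05   0.01  -0.142] xyz [  0.   0. 110.] wz -0.0 rows>= 2.2
```

View pics/w3.png

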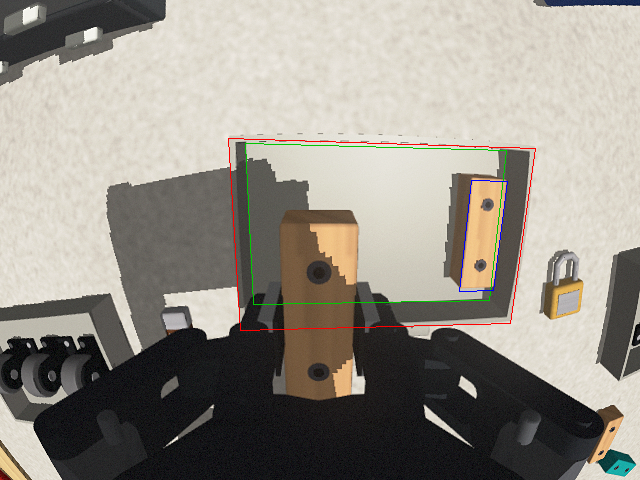

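Request:
carry_out:
  series:
    - {"xyz": [0.005, -0.0183, 0.05], "rot": [0, 0, 0]}
    - {"xyz": [0.005, -0.0183, 0.1167], "rot": [0, 0, 0]}
    - {"xyz": [0.005, -0.0183, 0.1617], "rot": [0, 0, 0]}
    - {"xyz": [0.005, -0.0183, 0.1783], "rot": [0, 0, 0]}
    - {"xyz": [0.005, -0.0183, 0.18], "rot": [0, 0, 0]}

```text
clock: 16.1
ee_pos: [0.6581, 0.0516, 0.0133]
orientation: [0.0, 0.997, -0.071, -0.001]
ft_force: [0.9, 0.5, 0.2]
grip_width: 0.0264
finger_force: 60.2
```

In the tool's units: 1 mm / 600 = 0.0017.

Request:
carry_out:
  series:
    - {"xyz": [0, 0, 0], "rot": [0, 0, 0]}
    - {"xyz": [0, 0, 0.0017], "rot": [0, 0, 0]}
    - {"xyz": [0, 0, 0.0017], "rot": [0, 0, 0]}

```text
clock: 16.4
ee_pos: [0.6598, 0.0516, 0.0132]
orientation: [-0.0, 0.997, -0.071, 0.001]
ft_force: [0.9, 0.3, 0.2]
grip_width: 0.0261
finger_force: 60.2
```

Request:
carry_out:
  series:
    - {"xyz": [0, 0, 0], "rot": [0, 0, 0]}
    - {"xyz": [0, 0, 0], "rot": [0, 0, 0]}
    - {"xyz": [0, 0, 0], "rot": [0, 0, 0]}
  fingers: 0.48

```text
clock: 16.7
ee_pos: [0.6595, 0.0517, 0.0126]
orientation: [-0.0, 0.997, -0.071, 0.0]
ft_force: [-0.1, -0.2, -0.2]
grip_width: 0.0409
finger_force: 0.0
```

In the tool's units: -110 mm / 600 = -0.1833, -100 mm / 600 = -0.1667.

Request:
carry_out:
  series:
    - {"xyz": [0, 0, -0.0167], "rot": [0, 0, 0]}
    - {"xyz": [0, 0, -0.0583], "rot": [0, 0, 0]}
    - {"xyz": [0, 0, -0.1167], "rot": [0, 0, 0]}
    - {"xyz": [0, 0, -0.1667], "rot": [0, 0, 0]}
    - {"xyz": [0, 0, -0.1833], "rot": [0, 0, 0]}

```text
clock: 17.2
ee_pos: [0.6621, 0.0517, 0.1281]
orientation: [-0.0, 0.997, -0.071, 0.004]
ft_force: [0.2, -0.2, 0.2]
grip_width: 0.0412
finger_force: 0.0
```

Request:
carry_out:
  series:
    - {"xyz": [0, 0, 0], "rot": [0, 0, 0]}
    - {"xyz": [0, 0, 0], "rot": [0, 0, 0]}

```text
clock: 17.4
ee_pos: [0.6589, 0.0517, 0.1215]
orientation: [0.0, 0.997, -0.071, -0.001]
ft_force: [0.0, -0.4, -0.5]
grip_width: 0.0411
finger_force: 0.0
```

Run:
```python
from plan import *
plan(at("cleat_b",0,0,.12),at("cleat_b",0,0,.0045))
```

```text
now [ 0.6589  0.0517  0.1215 -0.1418]
-> [ 0.338 -0.282  0.12  -0.044] xyz [-270.2  375.2    1.5] wz -0.098 rows>= 9.2
-> [ 0.338 -0.282  0.004 -0.044] xyz [  0.    0.  115.5] wz -0.0 rows>= 2.3
```

In the tool's units: 180 mm / 600 = 0.3, 141 mm / 600 = 0.235, -0.098 rad / 1.5708 = -0.0624.

Request:
carry_out:
  series:
    - {"xyz": [-0.0333, 0.0467, 0], "rot": [0, 0, 0]}
    - {"xyz": [-0.0767, 0.1067, 0], "rot": [0, 0, -0.0127]}
    - {"xyz": [-0.1233, 0.17, 0], "rot": [0, 0, -0.0255]}
    - {"xyz": [-0.17, 0.235, 0], "rot": [0, 0, -0.0446]}
    - {"xyz": [-0.2167, 0.3, 0], "rot": [0, 0, -0.0624]}
  fingers: 0.65

```text
clock: 17.9
ee_pos: [0.5024, -0.1086, 0.1199]
orientation: [-0.001, 1.0, -0.021, -0.002]
ft_force: [-0.3, -0.6, 1.2]
grip_width: 0.0556
finger_force: 0.0
```

In the tool's units: 180 mm / 600 = 0.3, 148 mm / 600 = 0.2467.

Request:
carry_out:
  series:
    - {"xyz": [-0.0467, 0.065, 0], "rot": [0, 0, 0]}
    - {"xyz": [-0.09, 0.1283, 0], "rot": [0, 0, 0]}
    - {"xyz": [-0.1333, 0.19, 0], "rot": [0, 0, 0]}
    - {"xyz": [-0.1733, 0.2467, 0], "rot": [0, 0, 0]}
    - {"xyz": [-0.2, 0.3, 0], "rot": [0, 0, 0]}

```text
clock: 18.4
ee_pos: [0.3747, -0.2829, 0.1202]
orientation: [-0.001, 1.0, -0.022, -0.002]
ft_force: [1.5, -0.9, -0.4]
grip_width: 0.0556
finger_force: 0.0
```

Request:
carry_out:
  series:
    - {"xyz": [0, 0, 0], "rot": [0, 0, 0]}
    - {"xyz": [0, 0, 0], "rot": [0, 0, 0]}

```text
clock: 18.6
ee_pos: [0.3763, -0.2823, 0.1207]
orientation: [-0.001, 1.0, -0.023, -0.001]
ft_force: [0.1, 0.0, 0.1]
grip_width: 0.0555
finger_force: 0.0
```

Run:
```python
from plan import *
plan(at("cleat_b",0,0,.12),at("cleat_b",0,0,.0045))
```

```text
now [ 0.3763 -0.2823  0.1207 -0.0462]
-> [ 0.338 -0.282  0.12  -0.044] xyz [-37.9   1.    0.7] wz -0.002 rows>= 0.8
-> [ 0.338 -0.282  0.004 -0.044] xyz [  0.    0.  115.5] wz -0.0 rows>= 2.3
```

In the tool's units: 65 mm / 600 = 0.1083, 50 mm / 600 = 0.0833.

Request:
carry_out:
  series:
    - {"xyz": [-0.0333, 0.0017, 0], "rot": [0, 0, 0]}
    - {"xyz": [-0.0567, 0.0017, 0.0333], "rot": [0, 0, 0]}
    - {"xyz": [-0.0633, 0.0017, 0.0833], "rot": [0, 0, 0]}
    - {"xyz": [-0.0633, 0.0017, 0.1083], "rot": [0, 0, 0]}
    - {"xyz": [-0.0633, 0.0017, 0.1083], "rot": [0, 0, 0]}

```text
clock: 19.1
ee_pos: [0.3381, -0.2788, 0.054]
orientation: [-0.003, 1.0, -0.021, -0.002]
ft_force: [-0.3, 1.5, 0.4]
grip_width: 0.0553
finger_force: 0.0
```

In the tool's units: 50 mm / 600 = 0.0833, 43 mm / 600 = 0.0717.

Request:
carry_out:
  series:
    - {"xyz": [0, 0, 0.0417], "rot": [0, 0, 0]}
    - {"xyz": [0, 0, 0.0717], "rot": [0, 0, 0]}
    - {"xyz": [0, 0, 0.0833], "rot": [0, 0, 0]}
    - {"xyz": [0, 0, 0.0833], "rot": [0, 0, 0]}

```text
clock: 19.5
ee_pos: [0.3395, -0.281, 0.0069]
orientation: [-0.001, 1.0, -0.021, -0.001]
ft_force: [-0.0, -0.3, -0.4]
grip_width: 0.0556
finger_force: 0.0
```

Request:
carry_out:
  series:
    - {"xyz": [0, 0, 0], "rot": [0, 0, 0]}
    - {"xyz": [0, 0, 0], "rot": [0, 0, 0]}
    - {"xyz": [0, 0, 0], "rot": [0, 0, 0]}
    - {"xyz": [0, 0, 0], "rot": [0, 0, 0]}
    - {"xyz": [0, 0, 0], "rot": [0, 0, 0]}
  fingers: 0

```text
clock: 20.0
ee_pos: [0.3406, -0.2831, 0.009]
orientation: [0.001, 1.0, -0.022, 0.001]
ft_force: [-0.5, 1.1, 7.4]
grip_width: 0.0268
finger_force: 60.6
```

In the tool's units: -115 mm / 600 = -0.1917, -110 mm / 600 = -0.1833.

Request:
carry_out:
  series:
    - {"xyz": [0, 0, -0.0167], "rot": [0, 0, 0]}
    - {"xyz": [0, 0, -0.075], "rot": [0, 0, 0]}
    - {"xyz": [0, 0, -0.1417], "rot": [0, 0, 0]}
    - {"xyz": [0, 0, -0.1833], "rot": [0, 0, 0]}
    - {"xyz": [0, 0, -0.1917], "rot": [0, 0, 0]}

```text
clock: 20.5
ee_pos: [0.3413, -0.2839, 0.1272]
orientation: [0.003, 1.0, -0.022, 0.002]
ft_force: [-0.1, -0.8, 0.4]
grip_width: 0.0263
finger_force: 59.7
```

Request:
carry_out:
  series:
    - {"xyz": [0, 0, 0], "rot": [0, 0, 0]}
    - {"xyz": [0, 0, 0], "rot": [0, 0, 0]}

```text
clock: 20.7
ee_pos: [0.3389, -0.2814, 0.1213]
orientation: [-0.001, 1.0, -0.022, -0.001]
ft_force: [0.4, -0.4, -1.3]
grip_width: 0.0268
finger_force: 59.7
```

Run:
```python
from plan import *
E["t_cleats"]=(.651,-.003,-.142)
plan(at("t_cleats",0,-.002,.12),at("t_cleats",0,-.002,.01))
```

```text
now [ 0.3389 -0.2814  0.1213 -0.0439]
-> [ 0.651 -0.005  0.12  -0.142] xyz [ 299.4 -289.9    1.3] wz 0.098 rows>= 8.3
-> [ 0.651 -0.005  0.01  -0.142] xyz [  0.   0. 110.] wz -0.0 rows>= 2.2
```

In the tool's units: 146 mm / 600 = 0.2433, -141 mm / 600 = -0.235.

Request:
carry_out:
  series:
    - {"xyz": [0.0367, -0.035, 0], "rot": [0, 0, 0]}
    - {"xyz": [0.0867, -0.0833, 0], "rot": [0, 0, 0]}
    - {"xyz": [0.14, -0.135, 0], "rot": [0, 0, 0]}
    - {"xyz": [0.1933, -0.1867, 0], "rot": [0, 0, 0]}
    - {"xyz": [0.2433, -0.235, 0], "rot": [0, 0, 0]}

```text
clock: 21.2
ee_pos: [0.4915, -0.1455, 0.1203]
orientation: [-0.001, 1.0, -0.022, -0.002]
ft_force: [0.1, -0.4, -0.4]
grip_width: 0.0268
finger_force: 59.6
```

In the tool's units: 143 mm / 600 = 0.2383, -139 mm / 600 = -0.2317, 0.098 rad / 1.5708 = 0.0624.

Request:
carry_out:
  series:
    - {"xyz": [0.055, -0.0533, 0], "rot": [0, 0, 0.0191]}
    - {"xyz": [0.1083, -0.105, 0], "rot": [0, 0, 0.0382]}
    - {"xyz": [0.1583, -0.1533, 0], "rot": [0, 0, 0.0573]}
    - {"xyz": [0.205, -0.1983, 0], "rot": [0, 0, 0.0624]}
    - {"xyz": [0.2383, -0.2317, 0], "rot": [0, 0, 0.0624]}

```text
clock: 21.7
ee_pos: [0.6405, -0.0128, 0.1196]
orientation: [-0.0, 0.998, -0.07, -0.002]
ft_force: [0.1, -1.3, 0.2]
grip_width: 0.0267
finger_force: 59.6
```

In the tool's units: 11 mm / 600 = 0.0183, -10 mm / 600 = -0.0167.

Request:
carry_out:
  series:
    - {"xyz": [0.0183, -0.0167, 0], "rot": [0, 0, 0]}
    - {"xyz": [0.0183, -0.0167, 0], "rot": [0, 0, 0]}
    - {"xyz": [0.0183, -0.0167, 0], "rot": [0, 0, 0]}

```text
clock: 22.0
ee_pos: [0.6514, -0.0067, 0.1202]
orientation: [0.0, 0.997, -0.071, -0.002]
ft_force: [-0.2, -0.1, 0.8]
grip_width: 0.0265
finger_force: 59.6
```

Run:
```python
from plan import *
E["t_cleats"]=(.651,-.003,-.142)
plan(at("t_cleats",0,-.002,.12),at("t_cleats",0,-.002,.01))
c=viewer.camera("wrist"); save("w4",c["image"])
```

```text
now [ 0.6514 -0.0067  0.1202 -0.1414]
-> [ 0.651 -0.005  0.12  -0.142] xyz [-0.9 -1.6  0.2] wz 0.001 rows>= 0.0
-> [ 0.651 -0.005  0.01  -0.142] xyz [  0.   0. 110.] wz -0.0 rows>= 2.2
```

View pics/w4.png

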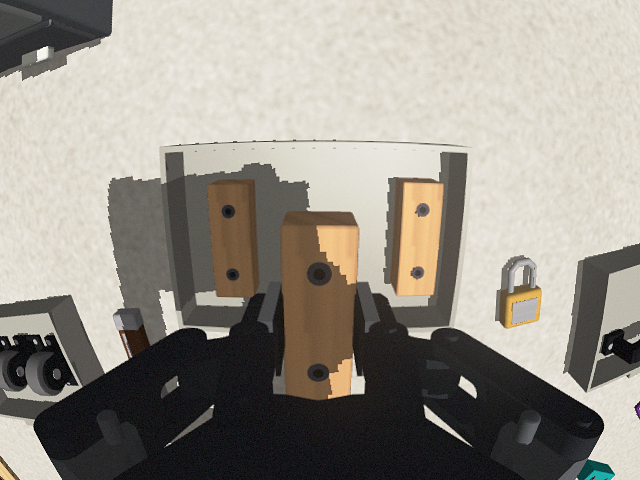

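Request:
carry_out:
  series:
    - {"xyz": [0, 0.0017, 0.05], "rot": [0, 0, 0]}
    - {"xyz": [0, 0.0017, 0.1167], "rot": [0, 0, 0]}
    - {"xyz": [0, 0.0017, 0.1617], "rot": [0, 0, 0]}
    - {"xyz": [0, 0.0017, 0.1783], "rot": [0, 0, 0]}
    - {"xyz": [0, 0.0017, 0.18], "rot": [0, 0, 0]}

```text
clock: 22.55
ee_pos: [0.6512, -0.0085, 0.0136]
orientation: [0.0, 0.997, -0.071, -0.001]
ft_force: [0.2, 0.2, 0.5]
grip_width: 0.0269
finger_force: 61.9
```

In the tool's units: 1 mm / 600 = 0.0017.

Request:
carry_out:
  series:
    - {"xyz": [0, 0, 0], "rot": [0, 0, 0]}
    - {"xyz": [0, 0, 0.0017], "rot": [0, 0, 0]}
    - {"xyz": [0, 0, 0.0017], "rot": [0, 0, 0]}

```text
clock: 22.85
ee_pos: [0.6531, -0.0079, 0.0143]
orientation: [0.0, 0.997, -0.071, 0.001]
ft_force: [0.0, 1.1, -0.7]
grip_width: 0.0267
finger_force: 61.9
```

Request:
carry_out:
  series:
    - {"xyz": [0, 0, 0], "rot": [0, 0, 0]}
    - {"xyz": [0, 0, 0], "rot": [0, 0, 0]}
    - {"xyz": [0, 0, 0], "rot": [0, 0, 0]}
  fingers: 0.48

```text
clock: 23.15
ee_pos: [0.6528, -0.0076, 0.0137]
orientation: [0.0, 0.997, -0.071, 0.0]
ft_force: [0.5, 0.5, 0.2]
grip_width: 0.0409
finger_force: 0.0
```

In the tool's units: -110 mm / 600 = -0.1833, -100 mm / 600 = -0.1667.

Request:
carry_out:
  series:
    - {"xyz": [0, 0, -0.0167], "rot": [0, 0, 0]}
    - {"xyz": [0, 0, -0.0583], "rot": [0, 0, 0]}
    - {"xyz": [0, 0, -0.1167], "rot": [0, 0, 0]}
    - {"xyz": [0, 0, -0.1667], "rot": [0, 0, 0]}
    - {"xyz": [0, 0, -0.1833], "rot": [0, 0, 0]}

```text
clock: 23.65
ee_pos: [0.6553, -0.0078, 0.1291]
orientation: [0.0, 0.997, -0.071, 0.004]
ft_force: [0.9, -0.5, 1.9]
grip_width: 0.0409
finger_force: 0.0
```

Request:
carry_out:
  series:
    - {"xyz": [0, 0, 0], "rot": [0, 0, 0]}
    - {"xyz": [0, 0, 0], "rot": [0, 0, 0]}

```text
clock: 23.85
ee_pos: [0.6521, -0.0076, 0.1225]
orientation: [-0.0, 0.997, -0.071, -0.001]
ft_force: [-1.2, -1.0, -0.6]
grip_width: 0.0413
finger_force: 0.0
```

Run:
```python
from plan import *
plan(at("handle",0,0,.12,np.pi/2),at("handle",0,0,.014,np.pi/2))
```

```text
now [ 0.6521 -0.0076  0.1225 -0.1419]
-> [0.336 0.298 0.12  1.127] xyz [-356.1 -258.3    2.5] wz -1.269 rows>= 8.8
-> [0.336 0.298 0.014 1.127] xyz [  0.   0. 106.] wz -0.0 rows>= 2.1
```

In the tool's units: -176 mm / 600 = -0.2933, -140 mm / 600 = -0.2333, -0.12 rad / 1.5708 = -0.0764.

Request:
carry_out:
  series:
    - {"xyz": [-0.0467, -0.0333, 0], "rot": [0, 0, -0.0764]}
    - {"xyz": [-0.1067, -0.0767, 0], "rot": [0, 0, -0.1592]}
    - {"xyz": [-0.17, -0.1233, 0], "rot": [0, 0, -0.2419]}
    - {"xyz": [-0.2333, -0.17, 0], "rot": [0, 0, -0.3247]}
    - {"xyz": [-0.2933, -0.2133, 0], "rot": [0, 0, -0.4074]}
  fingers: 0.6

```text
clock: 24.35
ee_pos: [0.4934, 0.1448, 0.1209]
orientation: [-0.0, 0.969, 0.249, -0.002]
ft_force: [1.3, 1.3, 0.7]
grip_width: 0.0513
finger_force: 0.0
```

Run:
```python
from plan import *
plan(at("handle",0,0,.12,np.pi/2),at("handle",0,0,.014,np.pi/2))
```

```text
now [0.4934 0.1448 0.1209 0.5032]
-> [0.336 0.298 0.12  1.127] xyz [ -63.7 -210.5    0.9] wz -0.624 rows>= 4.4
-> [0.336 0.298 0.014 1.127] xyz [  0.   0. 106.] wz -0.0 rows>= 2.1
```

In the tool's units: -202 mm / 600 = -0.3367, -178 mm / 600 = -0.2967, -0.62 rad / 1.5708 = -0.3947.

Request:
carry_out:
  series:
    - {"xyz": [-0.0233, -0.0767, 0], "rot": [0, 0, -0.0828]}
    - {"xyz": [-0.0467, -0.1533, 0], "rot": [0, 0, -0.1655]}
    - {"xyz": [-0.07, -0.23, 0], "rot": [0, 0, -0.2483]}
    - {"xyz": [-0.09, -0.2967, 0], "rot": [0, 0, -0.331]}
    - {"xyz": [-0.1017, -0.3367, 0], "rot": [0, 0, -0.3947]}

```text
clock: 24.85
ee_pos: [0.3429, 0.293, 0.1212]
orientation: [-0.0, 0.846, 0.533, -0.002]
ft_force: [0.8, 0.9, 0.4]
grip_width: 0.0513
finger_force: 0.0
```

Request:
carry_out:
  series:
    - {"xyz": [0, 0, 0], "rot": [0, 0, 0]}
    - {"xyz": [0, 0, 0], "rot": [0, 0, 0]}

```text
clock: 25.05
ee_pos: [0.3453, 0.2919, 0.1219]
orientation: [0.0, 0.848, 0.531, -0.001]
ft_force: [-0.1, 0.2, 0.5]
grip_width: 0.0511
finger_force: 0.0
```

Run:
```python
from plan import *
plan(at("handle",0,0,.12,np.pi/2),at("handle",0,0,.014,np.pi/2))
c=viewer.camera("wrist"); im=c["image"].copy()
S=((1,1),(1,-1),(-1,-1),(-1,1))
for a,b,z,col in((.012,.06,.004,(255,0,0)),(.01,.043,.04,(0,255,0))):
    cv2.polylines(im,[np.int32(proj(c,[at("handle",i*a,j*b,z)[:3] for i,j in S],True))],True,col,1)
save("w5",im)
```

```text
now [0.3453 0.2919 0.1219 1.1185]
-> [0.336 0.298 0.12  1.127] xyz [  1.9 -11.2   1.9] wz -0.008 rows>= 0.2
-> [0.336 0.298 0.014 1.127] xyz [  0.   0. 106.] wz -0.0 rows>= 2.1
```

View pics/w5.png

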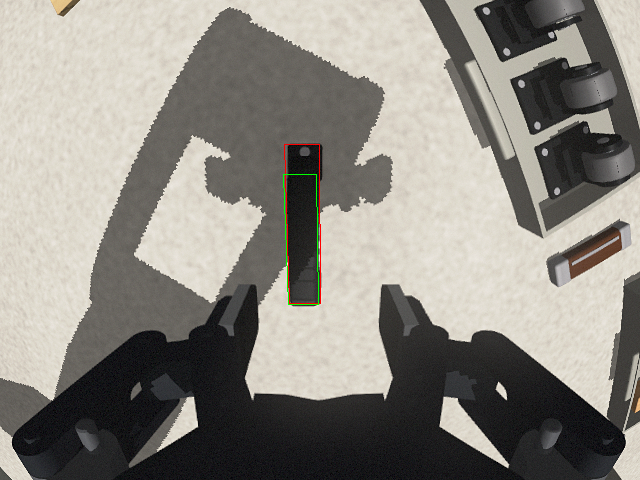

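In the tool's units: 108 mm / 600 = 0.18, 104 mm / 600 = 0.1733, -0.008 rad / 1.5708 = -0.0051.

Request:
carry_out:
  series:
    - {"xyz": [0.0033, -0.015, 0.0333], "rot": [0, 0, -0.0051]}
    - {"xyz": [0.0033, -0.0183, 0.0833], "rot": [0, 0, -0.0051]}
    - {"xyz": [0.0033, -0.0183, 0.1417], "rot": [0, 0, -0.0051]}
    - {"xyz": [0.0033, -0.0183, 0.1733], "rot": [0, 0, -0.0051]}
    - {"xyz": [0.0033, -0.0183, 0.18], "rot": [0, 0, -0.0051]}

```text
clock: 25.6
ee_pos: [0.3359, 0.2963, 0.0121]
orientation: [0.0, 0.846, 0.533, -0.003]
ft_force: [0.1, -0.2, -0.7]
grip_width: 0.0507
finger_force: 0.0
```

Request:
carry_out:
  series:
    - {"xyz": [0, 0, 0], "rot": [0, 0, 0]}
    - {"xyz": [0, 0, 0], "rot": [0, 0, 0]}
    - {"xyz": [0, 0, 0], "rot": [0, 0, 0]}
    - {"xyz": [0, 0, 0], "rot": [0, 0, 0]}
    - {"xyz": [0, 0, 0], "rot": [0, 0, 0]}
  fingers: 0

```text
clock: 26.1
ee_pos: [0.3386, 0.2995, 0.0168]
orientation: [0.0, 0.846, 0.534, 0.001]
ft_force: [0.2, -1.4, 6.1]
grip_width: 0.0186
finger_force: 60.3
```

In the tool's units: -110 mm / 600 = -0.1833, -103 mm / 600 = -0.1717.

Request:
carry_out:
  series:
    - {"xyz": [0, 0, -0.0167], "rot": [0, 0, 0]}
    - {"xyz": [0, 0, -0.075], "rot": [0, 0, 0]}
    - {"xyz": [0, 0, -0.1333], "rot": [0, 0, 0]}
    - {"xyz": [0, 0, -0.1717], "rot": [0, 0, 0]}
    - {"xyz": [0, 0, -0.1833], "rot": [0, 0, 0]}

```text
clock: 26.6
ee_pos: [0.3389, 0.3001, 0.1291]
orientation: [-0.0, 0.846, 0.534, 0.003]
ft_force: [1.3, -0.2, -0.3]
grip_width: 0.0189
finger_force: 59.4
```

Request:
carry_out:
  series:
    - {"xyz": [0, 0, 0], "rot": [0, 0, 0]}
    - {"xyz": [0, 0, 0], "rot": [0, 0, 0]}

```text
clock: 26.8
ee_pos: [0.3367, 0.2984, 0.1242]
orientation: [0.0, 0.846, 0.534, -0.001]
ft_force: [-0.3, -0.4, -0.5]
grip_width: 0.019
finger_force: 59.4
```

Run:
```python
from plan import *
g=at("t_handles",.018,0,.12,np.pi/2)
plan((.47,.08,.12,1.35),(.50,-.14,.12,1.55),g,at("t_handles",.018,0,.02,np.pi/2))
```

```text
now [0.3367 0.2984 0.1242 1.1262]
-> [0.47 0.08 0.12 1.35] xyz [-139.8  214.3    4.2] wz -0.224 rows>= 5.1
-> [ 0.5  -0.14  0.12  1.55] xyz [-208.1   77.5   -0. ] wz -0.2 rows>= 4.4
-> [ 0.548 -0.339  0.12   1.6  ] xyz [-198.4   52.1   -0. ] wz -0.05 rows>= 4.1
-> [ 0.548 -0.339  0.02   1.6  ] xyz [  0.   0. 100.] wz -0.0 rows>= 2.0
```

In the tool's units: 190 mm / 600 = 0.3167, 150 mm / 600 = 0.25, -0.224 rad / 1.5708 = -0.1426.

Request:
carry_out:
  series:
    - {"xyz": [-0.03, 0.0467, 0], "rot": [0, 0, -0.0191]}
    - {"xyz": [-0.0733, 0.1133, 0], "rot": [0, 0, -0.0509]}
    - {"xyz": [-0.1183, 0.1817, 0], "rot": [0, 0, -0.0764]}
    - {"xyz": [-0.1633, 0.25, 0], "rot": [0, 0, -0.1082]}
    - {"xyz": [-0.2067, 0.3167, 0], "rot": [0, 0, -0.1426]}

```text
clock: 27.3
ee_pos: [0.4549, 0.1032, 0.1234]
orientation: [-0.001, 0.78, 0.626, -0.001]
ft_force: [0.8, 0.3, -1.2]
grip_width: 0.0188
finger_force: 59.4
```

In the tool's units: -208 mm / 600 = -0.3467, -168 mm / 600 = -0.28, -0.2 rad / 1.5708 = -0.1273.

Request:
carry_out:
  series:
    - {"xyz": [-0.07, 0.0267, 0], "rot": [0, 0, -0.0255]}
    - {"xyz": [-0.14, 0.0517, 0], "rot": [0, 0, -0.0509]}
    - {"xyz": [-0.21, 0.0783, 0], "rot": [0, 0, -0.0764]}
    - {"xyz": [-0.28, 0.1033, 0], "rot": [0, 0, -0.1019]}
    - {"xyz": [-0.3467, 0.1283, 0], "rot": [0, 0, -0.1273]}

```text
clock: 27.8
ee_pos: [0.4838, -0.1161, 0.1232]
orientation: [-0.002, 0.714, 0.7, -0.001]
ft_force: [1.0, -0.2, -1.7]
grip_width: 0.0189
finger_force: 59.4
```

Run:
```python
from plan import *
plan(at("t_handles",.018,0,.12,np.pi/2),at("t_handles",.018,0,.02,np.pi/2))
```

```text
now [ 0.4838 -0.1161  0.1232  1.5514]
-> [ 0.548 -0.339  0.12   1.6  ] xyz [-222.    68.5    3.2] wz -0.048 rows>= 4.6
-> [ 0.548 -0.339  0.02   1.6  ] xyz [  0.   0. 100.] wz -0.0 rows>= 2.0
```

In the tool's units: -205 mm / 600 = -0.3417, -180 mm / 600 = -0.3, -0.048 rad / 1.5708 = -0.0306.

Request:
carry_out:
  series:
    - {"xyz": [-0.0783, 0.0233, 0], "rot": [0, 0, -0.0064]}
    - {"xyz": [-0.1567, 0.0483, 0], "rot": [0, 0, -0.0127]}
    - {"xyz": [-0.2333, 0.0717, 0], "rot": [0, 0, -0.0191]}
    - {"xyz": [-0.3, 0.0933, 0], "rot": [0, 0, -0.0255]}
    - {"xyz": [-0.3417, 0.105, 0], "rot": [0, 0, -0.0306]}

```text
clock: 28.3
ee_pos: [0.543, -0.3233, 0.1225]
orientation: [-0.002, 0.698, 0.716, -0.0]
ft_force: [-0.1, 0.2, -0.2]
grip_width: 0.019
finger_force: 59.4
```

In the tool's units: -15 mm / 600 = -0.025, -12 mm / 600 = -0.02.

Request:
carry_out:
  series:
    - {"xyz": [-0.02, 0.0067, 0], "rot": [0, 0, 0]}
    - {"xyz": [-0.025, 0.0083, 0], "rot": [0, 0, 0]}
    - {"xyz": [-0.025, 0.0083, 0], "rot": [0, 0, 0]}
    - {"xyz": [-0.025, 0.0083, 0], "rot": [0, 0, 0]}

```text
clock: 28.7
ee_pos: [0.5488, -0.3344, 0.1243]
orientation: [-0.001, 0.697, 0.717, -0.0]
ft_force: [-0.4, 0.6, -1.2]
grip_width: 0.0192
finger_force: 59.4
```

Run:
```python
from plan import *
plan(at("t_handles",.018,0,.12,np.pi/2),at("t_handles",.018,0,.02,np.pi/2))
c=viewer.camera("wrist"); im=c["image"].copy()
S=((1,1),(1,-1),(-1,-1),(-1,1))
for ox,a,b,z,col in((0,.065,.1,.038,(255,0,0)),(0,.061,.096,.004,(0,255,0)),(-.038,.012,.06,.008,(0,0,255)),(.018,.012,.06,.004,(255,255,0))):
    cv2.polylines(im,[np.int32(proj(c,[at("t_handles",ox+i*a,j*b,z)[:3] for i,j in S],True))],True,col,1)
save("w6",im)
```

```text
now [ 0.5488 -0.3344  0.1243  1.5987]
-> [ 0.548 -0.339  0.12   1.6  ] xyz [-5.  -1.   4.3] wz -0.001 rows>= 0.1
-> [ 0.548 -0.339  0.02   1.6  ] xyz [  0.   0. 100.] wz -0.0 rows>= 2.0
```

View pics/w6.png

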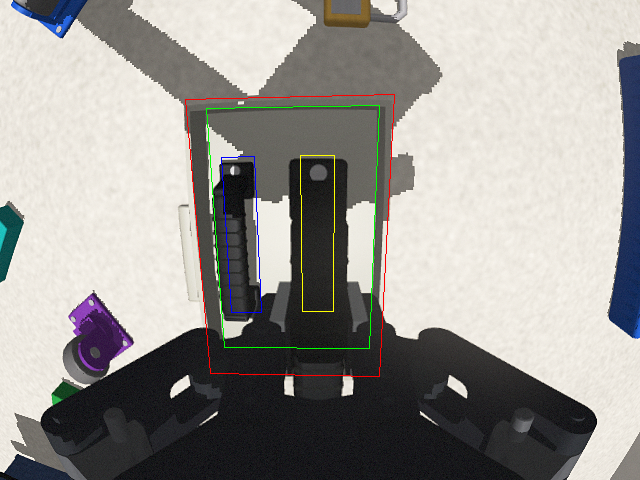

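In the tool's units: 104 mm / 600 = 0.1733, 102 mm / 600 = 0.17.

Request:
carry_out:
  series:
    - {"xyz": [-0.0067, 0, 0.05], "rot": [0, 0, 0]}
    - {"xyz": [-0.0083, 0, 0.1083], "rot": [0, 0, 0]}
    - {"xyz": [-0.0083, 0, 0.1533], "rot": [0, 0, 0]}
    - {"xyz": [-0.0083, 0, 0.17], "rot": [0, 0, 0]}
    - {"xyz": [-0.0083, 0, 0.1733], "rot": [0, 0, 0]}

```text
clock: 29.25
ee_pos: [0.549, -0.3396, 0.0213]
orientation: [-0.001, 0.697, 0.717, -0.0]
ft_force: [-0.3, -1.0, -0.4]
grip_width: 0.0189
finger_force: 59.8
```

In the tool's units: 1 mm / 600 = 0.0017.

Request:
carry_out:
  series:
    - {"xyz": [0, 0, 0], "rot": [0, 0, 0]}
    - {"xyz": [0, 0, 0.0017], "rot": [0, 0, 0]}
    - {"xyz": [0, 0, 0.0017], "rot": [0, 0, 0]}

```text
clock: 29.55
ee_pos: [0.55, -0.3408, 0.0212]
orientation: [0.001, 0.697, 0.717, 0.0]
ft_force: [0.7, -0.6, -0.2]
grip_width: 0.0188
finger_force: 59.8
```

Request:
carry_out:
  series:
    - {"xyz": [0, 0, 0], "rot": [0, 0, 0]}
    - {"xyz": [0, 0, 0], "rot": [0, 0, 0]}
    - {"xyz": [0, 0, 0], "rot": [0, 0, 0]}
  fingers: 0.42

```text
clock: 29.85
ee_pos: [0.5497, -0.3408, 0.0207]
orientation: [0.0, 0.697, 0.717, 0.0]
ft_force: [0.3, -0.1, -0.3]
grip_width: 0.0358
finger_force: 0.0
```

In the tool's units: -150 mm / 600 = -0.25, -110 mm / 600 = -0.1833.

Request:
carry_out:
  series:
    - {"xyz": [0, 0, -0.0167], "rot": [0, 0, 0]}
    - {"xyz": [0, 0, -0.0583], "rot": [0, 0, 0]}
    - {"xyz": [0, 0, -0.1167], "rot": [0, 0, 0]}
    - {"xyz": [0, 0, -0.1833], "rot": [0, 0, 0]}
    - {"xyz": [0, 0, -0.25], "rot": [0, 0, 0]}

```text
clock: 30.35
ee_pos: [0.5493, -0.3406, 0.1726]
orientation: [0.0, 0.697, 0.717, 0.0]
ft_force: [0.4, -0.1, -0.5]
grip_width: 0.0359
finger_force: 0.0
```

In the tool's units: 150 mm / 600 = 0.25, 120 mm / 600 = 0.2.

Request:
carry_out:
  series:
    - {"xyz": [-0.0167, 0.0667, -0.05], "rot": [0, 0, 0]}
    - {"xyz": [-0.0333, 0.1333, -0.0833], "rot": [0, 0, 0]}
    - {"xyz": [-0.0333, 0.2, -0.0833], "rot": [0, 0, 0]}
    - {"xyz": [-0.0333, 0.25, -0.0833], "rot": [0, 0, 0]}
    - {"xyz": [-0.0333, 0.25, -0.0833], "rot": [0, 0, 0]}

```text
clock: 30.85
ee_pos: [0.7026, -0.355, 0.2181]
orientation: [-0.001, 0.697, 0.718, 0.0]
ft_force: [-0.1, 0.1, -0.4]
grip_width: 0.0356
finger_force: 0.0
```

Run:
```python
from plan import *
c=viewer.camera("top"); d=viewer.camera("side")
a=cv2.resize(c["image"][95:345,75:565],(784,400)); b=cv2.resize(d["image"][150:420,60:460],(296,200))
print(status.read_state()["ee_pos"]); save("fin",a); save("fs",d["image"],(70,150,450,420),2.1)
```

```text
[ 0.70017038 -0.35621219  0.21959495]
```

View pics/fin.png

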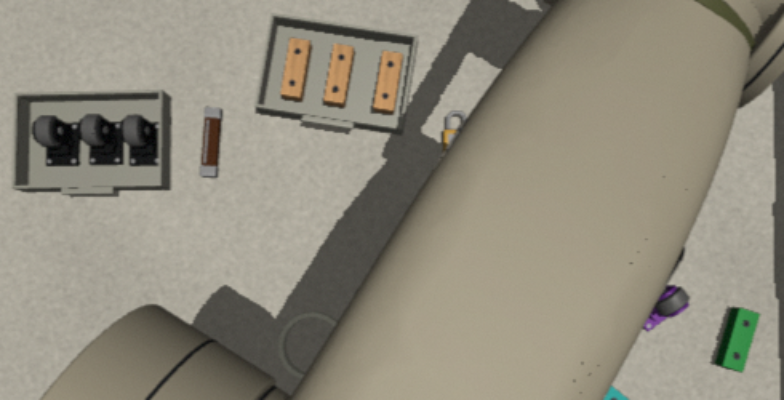

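View pics/fs.png

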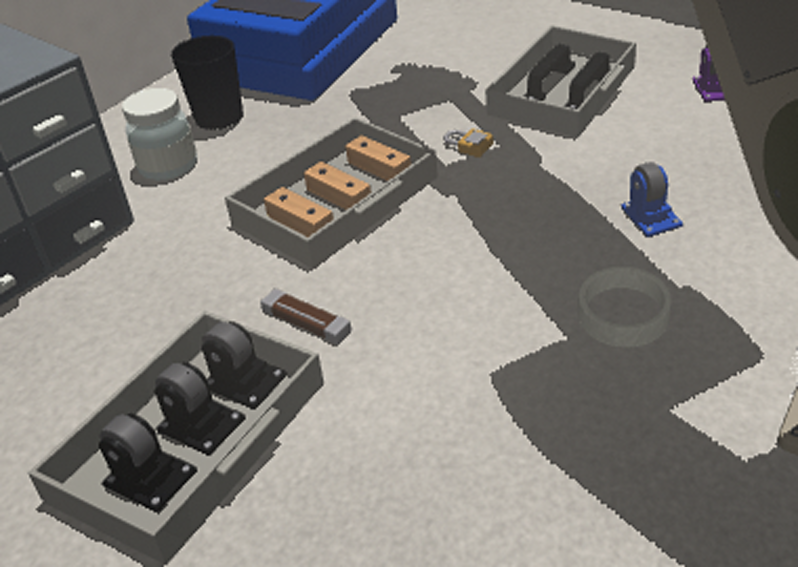

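The side view shows three castors in their tray (around (180,430)), three cleats (around (335,180)) and both handles (around (570,75)). All of them are flat and side by side, and the padlock and knife have not moved.

```bash
python3 -c "
from rig import robot; print(robot.job_done())"
```

```text
the job is handed in; nothing more can be done
None
```

Both castors, both cleats and the handle are each flat in their matching tray, the padlock and knife are where they lay, and the job was handed in at about 31 s of the 128 s allowed.

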